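Dock the heavier money tin and bolt it in

TASK

Two closed money tins stand on the counter and look the same: to feel which is heavier, lift the nearer one a few centimetres off the table and set it down where it stood, then lift the farther one likewise. Seat the heavier one fully in the sloping dock, its tongue in the gap at the front, and leave the lighter one upright about where it stood. Then let go and slide the brass bolt fully home over the tongue into its keeper, tipping no tin over and leaving the loose green jar and the small tape roll alone.

Things in the scene. Friction and masses are not known exactly. Their poses are not given: they have to be found in the camera images.
- tin_near_c (a point): nearer of two like closed green money tins, 56x56x110 mm, bright lid; point: its centre, z: its upright axis. Steel tongue (22 wide, 7 thick) juts 18 mm from the foot of its front (own -x) face, to the robot's left at the start. Grip its own +y/-y sides near the top. One tin weighs about 0.26 kg, the other (either) 0.54-0.66 kg; the solid rolls inside can shift a few mm. Fixed jar beside it: some 0.2 m high.
- tin_far_c (a point): farther of two like closed green money tins, 56x56x110 mm, bright lid; point: its centre, z: its upright axis. Steel tongue (22 wide, 7 thick) juts 18 mm from the foot of its front (own -x) face, to the robot's left at the start. Grip its own +y/-y sides near the top. One tin weighs about 0.26 kg, the other (either) 0.54-0.66 kg; the solid rolls inside can shift a few mm. Crate wall beside it: 0.21 m high.
- dock_seat: tilted pocket of the fixed dock; origin: centre of its floor. z: out of the pocket, 35 deg from vertical (top leans to the robot's right); y: up the slope, to the left; x: away from the robot. Enter along -z. A seated tin has its axes along these, centre 55 mm out along z (settles up to 3.5 mm to -y). Pocket 63 mm wide along y, 62 along x.
- dock: the fixed steel dock. In dock_seat axes: walls 6 mm thick, 45 mm high at -y and +x, 30 mm at +y; front (-x) lips 12 mm high, with a 29 mm gap for the tongue. The bolt runs along y at x=-45.5, z=15 mm; barrel (y=22 to 46) and keeper (y=-31 to -17) are 23 mm high. A full-height roof post, 98 mm square, stands left in front of it: reach round its right.
- bolt (a joint): travel of the bolt in m: 0 drawn back (up the slope, +y of dock_seat), 0.044 fully home in the keeper. It moves along -y of dock_seat, down the slope, with about 1.5 N of friction, and stays where it is left. The 9 mm bar clears a fully seated tongue by 3 mm.
- tall_jar: loose jar, green, 68 x 67 x 122 mm, origin under its centre; to be left alone
- small_tape: smaller roll of tape lying flat, 66 x 66 x 24 mm, origin under its centre; to be left alone
- bolt_handle (a point): point on the long brass bolt handle, a round stem of 13 mm diameter square to the slope (along z of dock_seat), with a 17 mm wide, 8 mm high head; this point is on the stem, 52 mm out from the bolt's axis and 18 mm below the head; stem free to grip from 15 to 70 mm from the axis. It moves with the bolt: 60 mm from the pocket's centre (along y) when home.

How it is judged:
By the outcome, as a careful person would: the job done as asked, in the order asked, and still so for the second after the job is handed in, with the robot touching nothing.
It also fails if it takes over 72 s, if anything falls off the work surface, if the arm or the gripper's body presses on something with over 40 N, if the wrist force passes 120 N, or if a joint passes its speed limit or range.

ROBOT

A 7-joint arm with a two-finger parallel gripper is mounted at the origin on a cart in front of the work surface, level with it; the furniture and walls round the work are solid. World frame = base frame: x ahead of the robot, y to its left, z up, the work surface at z = 0. Lengths are in m, angles in rad, forces in N, time in s.
With the tool pointing down it reaches from about 0.425 to 0.875 m from the base axis. Payload 4.7 kg.
Tool frame: the origin (TCP) lies midway between the tips of the shut fingers; the grasp point (between the pads) lies 19 mm behind it; x points along the fingers, y is the direction in which the jaws open and shut, and the axes are right-handed (so a half turn about x gives the same grasp; the last joint's range is limited). The gripper opens to 87 mm and grips with 3 to 60 N. Pads are 19 mm wide; open, the fingers measure 117 mm over their backs; the gripper's body (75 mm by 190 mm) begins 51 mm behind the grasp point.
Start: joints at [1.142, 0.321, -0.07, 1.45, 0.023, 1.371, -0.057], TCP at [0.278, -0.587, 0.223] pointing down, gripper open.
Joint ranges: [-2.86, 2.86], [-0.3, 2.09], [-1.38, 1.24], [0.06, 2.45], [-1.56, 4.7], [0.09, 2.05], [-2.69, 2.69]. Speed limits (rad/s): [2.57, 2.57, 3.14, 3.14, 3.14, 3.14, 3.14].

INTERFACE

Orientations are given as a unit quaternion [x, y, z, w].
In Python, from plant import ctrl gives the robot as it stands.
- The arm moves only by the tool drive_tool, never from a script. Its arguments are lists of equal length, an entry for each row: "rot": the turn, a rotation vector about the tool's x, y, z in rad, a list of three; "slide": the shift along the tool's x, y, z in cm, a list of three; "fingers": the closure in counts, from 0 (fully open) to 255 (shut). In form: {"rot": [[rx, ry, rz], ...], "slide": [[tx, ty, tz], ...], "fingers": [fingers, ...]}. A call has 1 to 8 rows; each row shifts and turns the pose as measured when the row begins, along the tool's axes as they then stand; what a row does not reach is not made up. A row lasts 1/8 s, in which the tool goes at most 62.5 mm and 10.7 degrees, less where a joint would pass 70% of its speed; a pose out of reach is approached as far as the arm can. A call is refused whole if a number of a shift passes 6.25 or a number of a turn 0.188, either way. A call with a gripper value outside its range is refused whole. The fingers move at their own pace and stop on an object; "squeeze" is the grip in N (left out, the last holds). Time passes only in rows, so rows that do not move let the fingers close. It gives the time, the measured TCP pose, the force and the opening at its end, in the units of the state.
- ctrl.state(): the state, without advancing time (a new reading comes with each control period).
- ctrl.camera(name): name is "side" or "top"; returns a dict with "color" (420x560x3 uint8, blue, green, red), "z_map" (420x560 float32, m along the optical axis (not along the pixel's ray), 0 where there is no reading), "vfov" (degrees; the focal length in pixels is half the picture's height over the tangent of half this angle, whatever the lens; pixels are square), "cx", "cy" (the principal point, pixels), "k1" (the pictures are not rectified: a ray, as slopes to the right and down, at radius r is drawn at 1 + k1 r^2 times it, then the intrinsics apply), "rvec" (rotation vector, rad) and "tvec" (3), from world to camera coordinates, as OpenCV has them. Camera axes: x right, y down, z forward; pixel columns grow to the right and rows downward; lengths in m; the calibration is good to about 2 mm. A picture is of the moment at which its call begins.
- ctrl.close_job(): hands the job in, once; it reports no verdict.
The state is a dict: "time": time; "joint_positions": joint angles; "joint_vel": joint speeds; "tau": joint torques, N m; "position": TCP position; "eef_rot": TCP orientation; "wrist_force": force on the tool from outside, world axes, zero at the start; "moment": the same for the moment, N m; "grip_width": finger opening in m.
Only numpy, scipy, OpenCV 4.12 (cv2) and the standard library are available. Lean on these libraries where they do the work, as an engineer would, in place of code of your own. Each camera call takes 0.05 s, during which the arm holds its last target.

## Working session

There is one attempt and no reset: what is moved stays moved. The work goes in short steps, Python scripts to look and compute and a tool call to move; the robot and the scene stay as the last step left them, time stands still between calls to the robot, and variables do not carry over. Pictures are saved under pics/ and viewed, and the job is handed in when it is done.

Besides the shell and the picture viewer there is one more tool, called after "Request:" as name(argument=value, ...), one argument or row to a line, values as JSON. drive_tool: Moves the arm, as the interface text tells. Its arguments: {"type":"object","properties":{"rot":{"type":"array","items":{"type":"array","items":{"type":"number"}}},"slide":{"type":"array","items":{"type":"array","items":{"type":"number"}}},"fingers":{"type":"array","items":{"type":"number"}},"squeeze":{"type":"number"}},"required":["rot","slide","fingers"]}

```bash
ls -la; mkdir -p pics; cat > h.py <<'E'
import numpy as np, cv2
from scipy.spatial.transform import Rotation as R
from plant import ctrl
def cam(n):
    d=ctrl.camera(n); d['R']=cv2.Rodrigues(np.array(d['rvec'],float))[0]; d['t']=np.array(d['tvec'],float).ravel()
    d['f']=210/np.tan(np.radians(d['vfov'])/2); 
    d['K']=np.array([[d['f'],0,d['cx']],[0,d['f'],d['cy']],[0,0,1.]])
    d['D']=np.array([d['k1'],0,0,0,0.]); return d
def cloud(d):
    v,u=np.mgrid[0:420,0:560]
    p=cv2.undistortPoints(np.stack([u.ravel(),v.ravel()],1).astype(np.float64)[:,None],d['K'],d['D']).reshape(420,560,2)
    z=d['z_map'].astype(float); c=np.dstack([p[...,0]*z,p[...,1]*z,z])
    w=(c-d['t'])@d['R']; w[z<=0]=np.nan; return w
def proj(d,P):
    return cv2.projectPoints(np.atleast_2d(np.array(P,float)),d['R'],d['t'],d['K'],d['D'])[0].reshape(-1,2)
def tool():
    s=ctrl.state(); return np.array(s['position']),R.from_quat(s['eef_rot'])
def todo(P,M):
    p,r=tool(); return r.inv().apply(np.array(P)-p)*100,(r.inv()*R.from_matrix(M)).as_rotvec()
E
python3 - <<'E'
from h import *
print(ctrl.state())
for n in('side','top'):
    d=cam(n);cv2.imwrite(f'pics/{n}0.png',d['color']); print(n,d['vfov'],d['cx'],d['cy'],d['k1'],-d['R'].T@d['t'],d['R'])
    np.save(n+'0.npy',cloud(d)); np.save(n+'c0.npy',d['color'])
print(R.from_quat(ctrl.state()['eef_rot']).as_matrix())
E
```

```text
total 12
drwxr-xr-x  3 agent agent 4096 Dec  7 09:29 .
drwxr-xr-x 23 root  root  4096 Dec  7 09:29 ..
drwxr-xr-x  2 agent agent 4096 Dec  7 09:29 pics
{'time': 0.0, 'joint_positions': array([ 1.14208825,  0.32182733, -0.07006209,  1.45169796,  0.02262034,
        1.37080378, -0.05691796]), 'joint_vel': array([-2.69334278e-04, -6.84545274e-04,  9.31586744e-04,  1.92844099e-03,
       -7.73749420e-04, -8.09090894e-05, -5.88621059e-04]), 'tau': array([-1.46998882e-04, -4.91298902e+01, -4.04102588e-01, -3.12526917e+01,
       -6.39215251e-02,  4.37383074e-02,  1.73961776e-04]), 'position': array([ 0.27820263, -0.5868269 ,  0.22144702]), 'eef_rot': array([-0.68965145, -0.15594009,  0.69004129, -0.15461753]), 'wrist_force': array([ 0.63198031,  0.63163507, -0.70801924]), 'moment': array([-0.01846398,  0.00275951,  0.01874571]), 'grip_width': 0.08703448187662366}
side 42.313495511696985 288.3171162132827 199.8549128193213 -0.09166390044123375 [ 0.3879269  -0.53002675  0.94626604] [[ 0.92759933 -0.37324879  0.01564659]
 [-0.30081544 -0.77111139 -0.5611571 ]
 [ 0.22151647  0.51582222 -0.82756141]]
top 57.05077615494573 282.92035185981564 204.43074657066137 -0.09893722616891039 [ 0.51136515 -0.04640397  0.96344662] [[ 0.02538762 -0.99962006  0.01073353]
 [-0.99068303 -0.02659483 -0.13356589]
 [ 0.1338006  -0.00724261 -0.99098181]]
[[-8.28442271e-04  4.28479194e-01 -9.03551268e-01]
 [ 1.57567824e-03 -9.03549897e-01 -4.28479988e-01]
 [-9.99998415e-01 -1.77867700e-03  7.33935890e-05]]
```

View pics/side0.png

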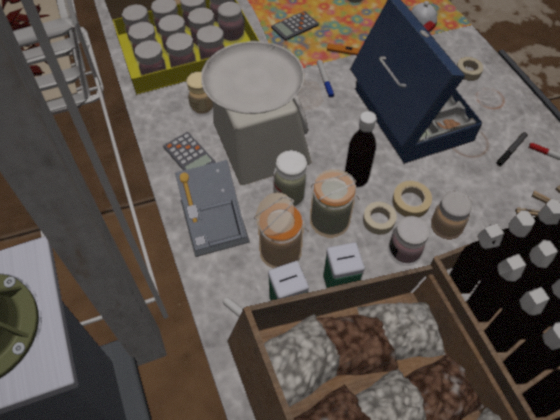

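View pics/top0.png

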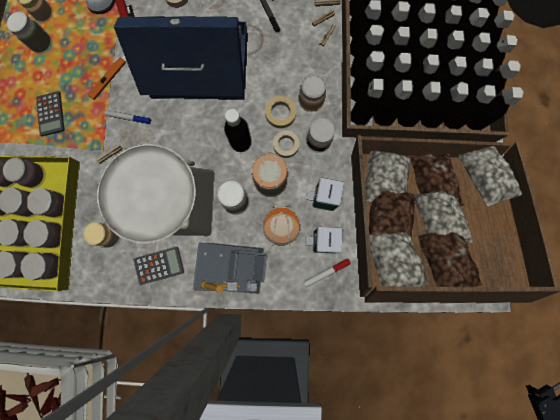

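The side view shows tins with lids at about (288,280) and (344,260), and the dock at (210,215). The top view shows tins at (328,240) and (328,194), and the dock at (230,268) with its brass bolt at about (212,287). I'll zoom in on both.

```bash
python3 - <<'E'
import cv2,numpy as np
a=cv2.imread('pics/side0.png')[140:300,150:410];b=cv2.imread('pics/top0.png')[140:310,180:370]
cv2.imwrite('pics/side0z.png',cv2.resize(a,None,fx=3,fy=3,interpolation=cv2.INTER_CUBIC))
cv2.imwrite('pics/top0z.png',cv2.resize(b,None,fx=3.5,fy=3.5,interpolation=cv2.INTER_CUBIC))
T=np.load('top0.npy');S=np.load('side0.npy')
np.set_printoptions(precision=3,suppress=True)
for v,u in [(240,328),(194,328),(268,250),(268,215),(285,212),(285,250),(170,269),(225,281),(195,232),(300,300),(287,235)]: print('top',u,v,T[v,u])
for v,u in [(280,288),(260,344),(200,185),(240,210),(240,195),(178,185)]: print('side',u,v,S[v,u])
E
```

```text
top 328 240 [ 0.55  -0.154  0.111]
top 328 194 [ 0.653 -0.153  0.11 ]
top 250 268 [0.482 0.022 0.02 ]
top 215 268 [0.481 0.099 0.071]
top 212 285 [0.448 0.091 0.149]
top 250 285 [0.441 0.021 0.025]
top 269 170 [ 0.698 -0.02   0.136]
top 281 225 [ 0.576 -0.049  0.167]
top 232 195 [0.643 0.06  0.123]
top 300 300 [ 0.407 -0.101  0.003]
top 235 287 [0.439 0.051 0.07 ]
side 288 280 [ 0.55  -0.161  0.111]
side 344 260 [ 0.654 -0.162  0.112]
side 185 200 [0.435 0.092 0.066]
side 210 240 [0.457 0.018 0.015]
side 195 240 [0.429 0.013 0.041]
side 185 178 [0.442 0.068 0.165]
```

View pics/side0z.png

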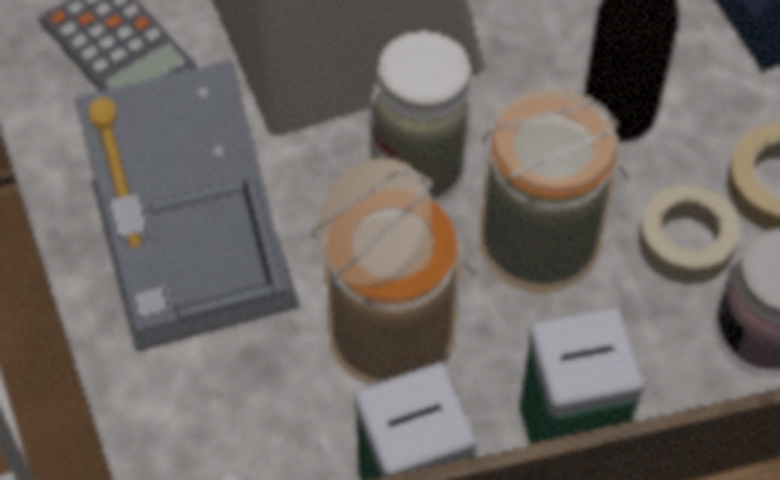

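View pics/top0z.png

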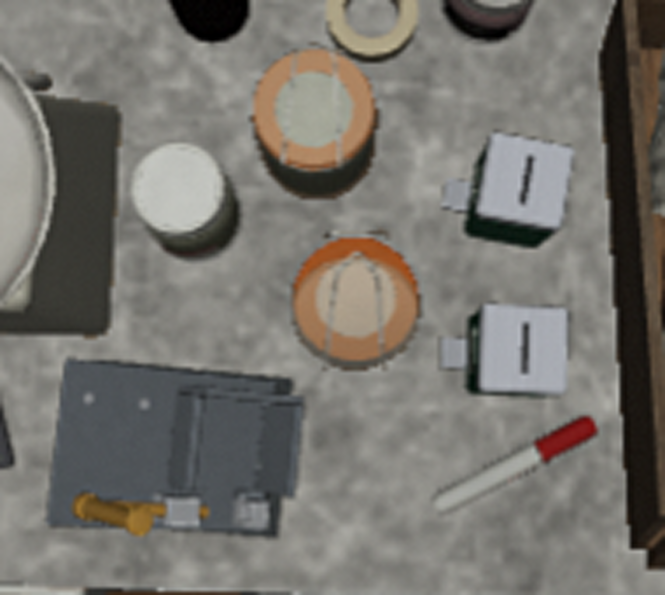

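```bash
python3 - <<'E'
import cv2,numpy as np
np.set_printoptions(precision=4,suppress=True)
C={n:np.load(n+'0.npy') for n in('top','side')}
col={n:np.load(n+'c0.npy') for n in('top','side')}
for nm,c in (('near',(0.55,-0.157)),('far',(0.653,-0.157))):
  for n,P in C.items():
    m=(abs(P[...,2]-0.11)<0.006)&(np.hypot(P[...,0]-c[0],P[...,1]-c[1])<0.045)
    q=P[m]; r=cv2.minAreaRect((q[:,:2]*1000).astype(np.float32)); print(nm,n,m.sum(),r,np.median(q[:,2]), q[:,:2].mean(0),q.std(0)[2])
    # tongue
    m=(P[...,2]<0.02)&(P[...,2]>0.004)&(abs(P[...,0]-c[0])<0.03)&(P[...,1]>c[1]+0.02)&(P[...,1]<c[1]+.065)
    q=P[m]; print('  tongue',m.sum(),q.mean(0) if m.any() else '', (q.min(0),q.max(0)) if m.any() else '')
# height map, obstacles
A=np.concatenate([P.reshape(-1,3) for P in C.values()]);A=A[~np.isnan(A[:,0])]
def mx(x0,x1,y0,y1):
    s=A[(A[:,0]>x0)&(A[:,0]<x1)&(A[:,1]>y0)&(A[:,1]<y1)]; return s[:,2].max() if len(s) else np.nan
ys=np.arange(0.22,-0.34,-0.02); xs=np.arange(0.1,0.84,0.02)
print('      '+' '.join('%4d'%(y*1000) for y in ys))
for x in xs: print('%5d '%(x*1000)+' '.join('%4.0f'%(1000*mx(x,x+.02,y-.02,y)) for y in ys))
E
```

```text
near top 635 ((551.5579223632812, -155.7063751220703), (55.81638717651367, 55.582725524902344), 0.6225590109825134) 0.11154936432699941 [ 0.5511 -0.1561] 0.001623699784164908
  tongue 92 [ 0.5523 -0.1182  0.0085] (array([ 0.5219, -0.1357,  0.004 ]), array([ 0.5759, -0.0957,  0.0199]))
near side 1007 ((551.080078125, -158.68701171875), (57.05524826049805, 56.70612716674805), 89.14337158203125) 0.11091301839152032 [ 0.5502 -0.1603] 0.0018545366255231645
  tongue 6 [ 0.5251 -0.1209  0.0089] (array([ 0.5229, -0.136 ,  0.0045]), array([ 0.5292, -0.0936,  0.0161]))
far top 615 ((659.4747924804688, -156.53579711914062), (56.19498062133789, 56.18980407714844), 80.40122985839844) 0.11176901053582258 [ 0.6586 -0.156 ] 0.0017364838778009437
  tongue 89 [ 0.6612 -0.1187  0.0087] (array([ 0.6263, -0.1351,  0.0042]), array([ 0.6823, -0.093 ,  0.0193]))
far side 942 ((658.596435546875, -158.60499572753906), (57.973060607910156, 56.25389099121094), 81.5776138305664) 0.11098848870863182 [ 0.6576 -0.16  ] 0.0018567146521901935
  tongue 14 [ 0.6332 -0.118   0.0074] (array([ 0.6244, -0.1339,  0.0041]), 
[... 5073 characters left out ...]
7    5  127  126   95    6    6    6    5    6    7    6   69  123   58   92   97   95   92   84
  760    6    5    5    7    5    6    6  137  138  109    5    5   29   29   30   28    6   90   87    6    6   70  115   51   74   79   81   68   55
  780    5    6    7    6    6    6  133  197  198  142    5    7   28   26   29   30   90   91   90   91    5    7  109   86   85   86   85   84   86
  800    5    7    7    6    6    5  134  197  198  140    6    7   31   28   30   29   91   92   92   91    5   73   80   81   80   79   79   75   80
  820    5    5    5    5    5    5  nan    3  127    5    5    6   27   28   29    5   90   90   91   92   75   80   80   80   79   80   80   81   80
```

```bash
cat > dock.py <<'E'
import cv2,numpy as np
np.set_printoptions(precision=4,suppress=True)
C={n:np.load(n+'0.npy') for n in('top','side')}
for n,P in C.items():
    q=P.reshape(-1,3); q=q[~np.isnan(q[:,0])]
    m=(q[:,0]>.40)&(q[:,0]<.56)&(q[:,1]>-.04)&(q[:,1]<.18)&(q[:,2]>.004)&(q[:,2]<.19); q=q[m]
    # floor points plane
    best=None
    for it in range(3000):
        i=np.random.RandomState(it).choice(len(q),3,False); a=q[i]; nn=np.cross(a[1]-a[0],a[2]-a[0]); L=np.linalg.norm(nn)
        if L<1e-5: continue
        nn/=L; nn*=np.sign(nn[2])
        if abs(nn[2]-np.cos(np.radians(35)))>.08: continue
        k=(abs((q-a[0])@nn)<.002).sum()
        if best is None or k>best[0]: best=(k,nn,a[0])
    k,nn,a0=best; s=q[abs((q-a0)@nn)<.003]; c=s.mean(0); nn=np.linalg.svd(s-c)[2][2]; nn*=np.sign(nn[2])
    print(n,len(q),k,nn,'tilt',np.degrees(np.arccos(nn[2])),'yaw',np.degrees(np.arctan2(nn[0],-nn[1])),c,s.min(0),s.max(0))
E
python3 dock.py
python3 - <<'E'
import numpy as np
C={n:np.load(''+n+'0.npy') for n in('top','side')}
for n,P in C.items():
    q=P.reshape(-1,3)
    w=q[(q[:,2]>.13)&(q[:,0]>.48)&(q[:,0]<.74)&(q[:,1]<-.17)&(q[:,1]>-.23)]
    for x in np.arange(.48,.74,.04):
        s=w[(w[:,0]>x)&(w[:,0]<x+.04)]
        if len(s): print(n,'wall',x.round(2),np.percentile(s[:,1],[90,97,100]).round(4),s[:,2].max().round(3))
    j=q[(q[:,2]>.1)&(q[:,0]>.50)&(q[:,0]<.64)&(q[:,1]<.02)&(q[:,1]>-.12)]
    print(n,'jar',np.percentile(j,[0,2,98,100],axis=0).round(3))
    b=q[(q[:,2]>.1)&(q[:,0]>.1)&(q[:,0]<.3)&(q[:,1]<.3)&(q[:,1]>-.12)]
    print(n,'post',np.percentile(b,[0,2,98,100],axis=0).round(3))
E
```

```text
top 3501 1712 [-0.0403 -0.5678  0.8222] tilt 34.698096395471886 yaw -4.0551193572168325 [0.4861 0.0785 0.0608] [ 0.4042 -0.0116  0.004 ] [0.5598 0.1454 0.1111]
side 5312 2507 [-0.0393 -0.5708  0.8201] tilt 34.902715494919356 yaw -3.9380086873837654 [0.4818 0.0715 0.0551] [ 0.4101 -0.0076  0.004 ] [0.56   0.179  0.1352]
top wall 0.48 [-0.2205 -0.2204 -0.2203] 0.206
top wall 0.52 [-0.2203 -0.2202 -0.22  ] 0.194
top wall 0.56 [-0.2203 -0.22   -0.2196] 0.18
top wall 0.6 [-0.2202 -0.2201 -0.2199] 0.167
top wall 0.64 [-0.2204 -0.2201 -0.22  ] 0.155
top wall 0.68 [-0.2208 -0.2205 -0.2202] 0.141
top jar [[ 0.535 -0.088  0.104]
 [ 0.54  -0.084  0.117]
 [ 0.615 -0.014  0.174]
 [ 0.62  -0.01   0.179]]
top post [[0.165 0.11  0.1  ]
 [0.2   0.111 0.112]
 [0.299 0.294 0.457]
 [0.3   0.3   0.488]]
side wall 0.48 [-0.2239 -0.2221 -0.2208] 0.205
side wall 0.52 [-0.2233 -0.2216 -0.2199] 0.192
side wall 0.56 [-0.2231 -0.2218 -0.2201] 0.179
side wall 0.6 [-0.223  -0.2217 -0.221 ] 0.167
side wall 0.64 [-0.2224 -0.2215 -0.2198] 0.154
side wall 0.68 [-0.222  -0.2208 -0.2205] 0.139
side jar [[ 0.536 -0.09   0.1  ]
 [ 0.539 -0.088  0.102]
 [ 0.614 -0.019  0.173]
 [ 0.618 -0.011  0.179]]
side post [[0.16  0.106 0.1  ]
 [0.168 0.108 0.111]
 [0.297 0.262 0.482]
 [0.3   0.297 0.509]]
```

```bash
cat > dock2.py <<'E'
import cv2,numpy as np
np.set_printoptions(precision=4,suppress=True)
psi=np.radians(-4.0);t=np.radians(35)
X=np.array([np.cos(psi),np.sin(psi),0]);Z=np.array([np.sin(psi)*np.sin(t),-np.cos(psi)*np.sin(t),np.cos(t)]);Y=np.cross(Z,X)
M=np.stack([X,Y,Z],1)
O=np.array([0.47,0.03,0.025])
if __name__=='__main__':
  C={n:np.load(n+'0.npy') for n in('top','side')}
  for n,P in C.items():
    q=P.reshape(-1,3); q=q[~np.isnan(q[:,0])]
    d=(q-O)@M
    print(n); ys=np.arange(-.055,.16,.008); xs=np.arange(-.072,.06,.006)
    print('      '+' '.join('%4d'%(y*1000) for y in ys))
    for x in xs:
        r=[]
        for y in ys:
            s=d[(d[:,0]>=x)&(d[:,0]<x+.006)&(d[:,1]>=y)&(d[:,1]<y+.008)&(d[:,2]<.12)]
            r.append('%4.0f'%(1000*np.median(s[:,2])) if len(s) else '   .')
        print('%5.0f '%(x*1000)+' '.join(r))
E
python3 dock2.py
```

```text
top
       -55  -47  -39  -31  -23  -15   -6    1    9   17   25   32   41   49   57   65   73   81   89   97  105  113  121  129  137  145  153
  -72    7    2   -4  -10  -15  -21  -27  -32  -38  -43  -49  -56  -60  -65  -71  -76  -82  -88  -96  -99 -106 -111 -116 -123 -128 -134 -139
  -66    8    3   -4   -9  -15  -21  -26  -33  -36  -44  -49  -54  -61  -66  -71  -78  -82  -89  -94 -100 -105 -111 -117 -122 -128 -133 -138
  -60   10    2   -4   -9  -15  -20  -27  -33  -38  -44  -50  -54  -61  -68  -71  -76  -83  -88  -94  -99 -107 -111 -118 -123 -126 -135 -139
  -54    6    2   -3   -8  -14  -21  -26  -33  -37  -43  -49    .  -62  -64  -67  -77  -79    .  -95 -100 -104 -113 -117 -121 -127 -132 -139
  -48    8    2   -1   -2   -6   -1  -11  -28  -34    .    .   -0    1    2   -1    .    .   -1  -48  -98 -104 -110 -116 -121 -127 -133 -140
  -42    7    4    3    .   11   12    4    1    1    1    1   24   25   13   16    .    .    .  -96  -99 -105    0   -2 -119 -128 -134 -139
  -36    6    1    1    .   24   23    7    2    1    1   20   24   25   23   19   21    .    .  -96 -100 -10
[... 4694 characters left out ...]
0    6    2    1   -2   43    2   -0    0    1    1   -2    0   28    2    1   -0   -1    1   -0    0    1    1    2   -1 -115 -119 -125
   36    7    2    2   -2   38    0    0    0    1    1    0    1   16    2    0    1    0    1    1    0    1    0   -1    1 -116 -122 -131
   42    7    1    1   -0   43   15   24   24   17   14   16   24   32    2   -0    1    1    0    1   -0    0   -0    1   -0 -121 -134 -139
   48    6    1    2   -1   46   45   46   44   47   45   46   46   46    1   -0    1    0    0   -0    0   -1   -0    1   -1 -129 -132 -138
   54    7    2    2   -1    0    1   -1    0    1    0    2    0    1    1    0    0    1    0    1   -1    0    0    1   -0 -128 -134 -140
```

```bash
cat > dock3.py <<'E'
from dock2 import *
C={n:np.load(n+'0.npy') for n in('top','side')}
for n,P in C.items():
    q=P.reshape(-1,3); q=q[~np.isnan(q[:,0])]
    d=(q-O)@M*1000
    def sh(l,m,ax):
        s=d[m]; print(n,l,len(s),np.percentile(s[:,ax],[1,5,10,50,90,95,99]).round(1) if len(s)>3 else s)
    x,y,z=d.T
    sh('-y wall top y',(z>42)&(z<49)&(x>-15)&(x<35)&(y<0)&(y>-40),1)
    sh('-y wall face y',(z>8)&(z<38)&(x>-15)&(x<35)&(y<0)&(y>-40),1)
    sh('+x wall top x',(z>42)&(z<49)&(y>-10)&(y<35)&(x>20)&(x<75),0)
    sh('+x wall face x',(z>8)&(z<38)&(y>-10)&(y<35)&(x>20)&(x<75),0)
    sh('+y wall top y',(z>27)&(z<34)&(x>-10)&(x<35)&(y<65)&(y>20),1)
    sh('+y wall face y',(z>6)&(z<25)&(x>-10)&(x<35)&(y<65)&(y>20),1)
    sh('floor z',(abs(z)<6)&(x>-10)&(x<35)&(y<30)&(y>-10),2)
    sh('keeper top y',(z>19)&(z<29)&(x>-48)&(x<-22)&(y<5)&(y>-40),1)
    sh('keeper top x',(z>19)&(z<29)&(x>-55)&(x<-22)&(y<5)&(y>-40),0)
    sh('barrel top y',(z>21)&(z<29)&(x>-48)&(x<-22)&(y<70)&(y>10),1)
    sh('barrel top x',(z>21)&(z<29)&(x>-55)&(x<-22)&(y<70)&(y>10),0)
    sh('stem x',(z>40)&(z<80)&(x>-60)&(x<-10)&(y<140)&(y>80),0)
    sh('stem y',(z>40)&(z<80)&(x>-60)&(x<-10)&(y<140)&(y>80),1)
    sh('head z',(z>80)&(z<110)&(x>-60)&(x<-10)&(y<140)&(y>80),2)
    sh('head y',(z>84)&(z<110)&(x>-60)&(x<-10)&(y<140)&(y>80),1)
    sh('head x',(z>84)&(z<110)&(x>-60)&(x<-10)&(y<140)&(y>80),0)
E
python3 dock3.py
```

```text
top -y wall top y 49 [-22.2 -21.1 -20.8 -18.2 -16.  -15.5 -15.1]
top -y wall face y 133 [-19.8 -19.  -18.8 -17.3 -15.5 -15.2 -14.6]
top +x wall top x 41 [46.  46.4 46.8 49.1 51.4 51.6 51.8]
top +x wall face x 0 []
top +y wall top y 55 [44.7 46.5 47.  48.9 51.6 51.6 51.9]
top +y wall face y 77 [49.5 49.8 49.9 51.  52.2 52.5 52.9]
top floor z 274 [-2.3 -1.3 -0.5  1.2  3.1  3.6  4.7]
top keeper top y 38 [-17.6 -16.3 -15.3  -9.6  -4.   -2.7  -2.3]
top keeper top x 38 [-37.8 -37.6 -37.3 -30.6 -23.7 -23.4 -23.3]
top barrel top y 68 [30.4 37.4 37.9 48.5 58.8 59.7 65.1]
top barrel top x 68 [-37.6 -37.2 -36.8 -30.1 -24.  -23.5 -23.1]
top stem x 52 [-35.2 -34.9 -33.9 -28.8 -24.2 -23.8 -23.5]
top stem y 52 [113.9 115.3 116.2 119.2 120.3 120.6 121. ]
top head z 60 [81.3 86.7 89.5 92.9 94.9 95.3 96.8]
top head y 58 [106.6 107.7 109.4 115.7 121.  121.3 122.2]
top head x 58 [-36.9 -36.7 -35.  -29.  -23.2 -22.9 -21.8]
side -y wall top y 83 [-23.4 -23.  -22.6 -20.2 -17.9 -17.6 -17.5]
side -y wall face y 31 [-30.5 -17.8 -17.8 -17.5 -17.4 -17.3 -17.3]
side +x wall top x 70 [45.4 45.7 45.9 48.4 50.7 51.1 51.5]
side +x wall face x 27 [45.2 45.4 45.4 45.5 45.7 45.7 45.8]
side +y wall top y 65 [45.7 45.9 46.3 48.7 50.9 51.3 51.4]
side +y wall face y 5 [29.2 33.  37.6 51.6 56.2 57.7 58.9]
side floor z 453 [-4.5 -3.1 -2.3  0.3  2.7  3.7  5. ]
side keeper top y 70 [-16.9 -16.1 -15.6  -9.8  -4.3  -3.7  -3.3]
side keeper top x 70 [-40.2 -39.5 -38.4 -31.6 -24.4 -23.5 -22.6]
side barrel top y 102 [31.  36.6 38.2 48.7 57.5 58.9 59.9]
side barrel top x 102 [-40.2 -38.8 -38.2 -30.9 -24.  -23.1 -22.6]
side stem x 0 []
side stem y 0 []
side head z 72 [87.9 90.  90.6 93.1 95.5 95.7 96.6]
side head y 72 [106.2 107.1 108.  113.7 118.9 120.2 121.2]
side head x 72 [-39.6 -38.8 -37.7 -31.5 -25.8 -24.6 -23.9]
```

```bash
cat >> h.py <<'E'
from dock2 import M as DM, O as DO_
DO=DO_+DM@np.array([.0146,.0146,.00075])
def grasp(x,y,z,yaw):
    c,s=np.cos(np.radians(yaw)),np.sin(np.radians(yaw))
    return np.array([x,y,z]),np.stack([[0,0,-1],[c,s,0],[s,-c,0]],1)
def dockpose(d,dy=0,dx=0):
    # d: TCP distance out of floor along dock z
    return DO+DM@np.array([dx,dy,d]),np.stack([-DM[:,2],DM[:,1],DM[:,0]],1)
def plan(P,M,n=None):
    import json
    p,r=tool(); P=np.array(P); rt=R.from_matrix(M); rv=(r.inv()*rt).as_rotvec()
    D=np.linalg.norm(P-p); n=n or int(max(np.ceil(D/.060),np.ceil(np.abs(np.linalg.norm(rv))/.18),1))
    rot=[];sl=[]
    for i in range(n):
        ri=r*R.from_rotvec(rv*i/n); sl.append([round(float(v),2) for v in ri.inv().apply(P-p)/n*100]); rot.append([round(float(v),3) for v in rv/n])
    print('dist %.3f ang %.3f rows %d'%(D,np.linalg.norm(rv),n)); print('"rot":',json.dumps(rot),'\n"slide":',json.dumps(sl))
def st():
    s=ctrl.state(); print('t %.2f'%s['time'],'p',np.round(s['position'],4),'F',np.round(s['wrist_force'],2),'M',np.round(s['moment'],2),'w %.4f'%s['grip_width'],'q',np.round(s['joint_positions'],2))
E
python3 - <<'E'
from h import *
print('DO',DO); print('dock seat tcp',dockpose(.071)[0],dockpose(.2)[0])
st()
plan([.42,-.40,.34],grasp(0,0,0,-30)[1])
E
```

```text
DO [0.4854 0.0405 0.034 ]
dock seat tcp [ 0.4825 -0.0001  0.0921] [ 0.4774 -0.074   0.1978]
t 0.10 p [ 0.2782 -0.5869  0.2215] F [-0.03 -1.03  0.33] M [ 0.01 -0.01 -0.06] w 0.0867 q [ 1.14  0.32 -0.07  1.45  0.02  1.37 -0.06]
dist 0.263 ang 0.604 rows 5
"rot": [[-0.121, -0.0, 0.0], [-0.121, -0.0, 0.0], [-0.121, -0.0, 0.0], [-0.121, -0.0, 0.0], [-0.121, -0.0, 0.0]] 
"slide": [[-2.37, -2.17, -4.16], [-2.37, -1.65, -4.39], [-2.37, -1.11, -4.56], [-2.37, -0.55, -4.66], [-2.37, 0.02, -4.69]]
```

Request:
drive_tool(
  rot=[
    [-0.12, 0, 0],
    [-0.12, 0, 0],
    [-0.12, 0, 0],
    [-0.12, 0, 0],
    [-0.12, 0, 0],
  ],
  slide=[
    [-4, -2.2, -4.2],
    [-3, -1.6, -4.4],
    [-2, -1.1, -4.6],
    [-2, -0.5, -4.6],
    [-1, 0, -4.7],
  ],
  fingers=[0, 0, 0, 0, 0],
  squeeze=40,
)

```text
time: 0.72
position: [0.4192, -0.3976, 0.3403]
eef_rot: [-0.611, -0.358, 0.612, -0.352]
wrist_force: [0.8, 0.2, 0.1]
grip_width: 0.0869
```

```bash
python3 - <<'E'
from h import *
st()
plan(*grasp(.5513,-.1572,.24,0))
E
```

```text
t 0.72 p [ 0.4192 -0.3976  0.3403] F [0.75 0.17 0.09] M [-0.05 -0.07 -0.01] w 0.0869 q [ 0.95  0.16 -0.27  1.42  0.04  1.58  0.16]
dist 0.292 ang 0.519 rows 5
"rot": [[-0.104, -0.001, 0.002], [-0.104, -0.001, 0.002], [-0.104, -0.001, 0.002], [-0.104, -0.001, 0.002], [-0.104, -0.001, 0.002]] 
"slide": [[2.02, -0.07, -5.48], [2.02, 0.49, -5.46], [2.01, 1.05, -5.38], [2.01, 1.6, -5.25], [2.01, 2.13, -5.05]]
```

Request:
drive_tool(
  rot=[
    [-0.104, 0, 0],
    [-0.104, 0, 0],
    [-0.104, 0, 0],
    [-0.104, 0, 0],
    [-0.104, 0, 0],
  ],
  slide=[
    [1, -0.07, -5.48],
    [1, 0.49, -5.46],
    [2, 1.05, -5.38],
    [2, 1.6, -5.25],
    [3, 2.1, -5.05],
  ],
  fingers=[0, 0, 0, 0, 0],
)

```text
time: 1.35
position: [0.5531, -0.1509, 0.2516]
eef_rot: [0.496, 0.505, -0.495, 0.503]
wrist_force: [0.6, 0.1, 0.2]
grip_width: 0.0867
```

```bash
python3 - <<'E'
from h import *
st()
plan(*grasp(.5513,-.1572,.071,0))
for n in('top','side'):
    d=cam(n);cv2.imwrite(f'pics/{n}1.png',d['color'])
E
```

```text
t 1.35 p [ 0.5531 -0.1509  0.2516] F [0.63 0.07 0.16] M [-0.04 -0.1  -0.03] w 0.0867 q [ 0.67  0.18 -0.51  1.59  0.09  1.4   0.17]
dist 0.181 ang 0.017 rows 4
"rot": [[0.004, -0.001, 0.0], [0.004, -0.001, 0.0], [0.004, -0.001, 0.0], [0.004, -0.001, 0.0]] 
"slide": [[4.52, -0.04, 0.17], [4.52, -0.04, 0.17], [4.52, -0.04, 0.16], [4.52, -0.04, 0.16]]
```

View pics/side1.png

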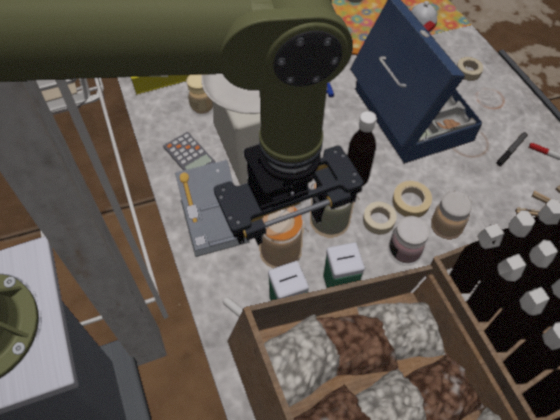

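View pics/top1.png

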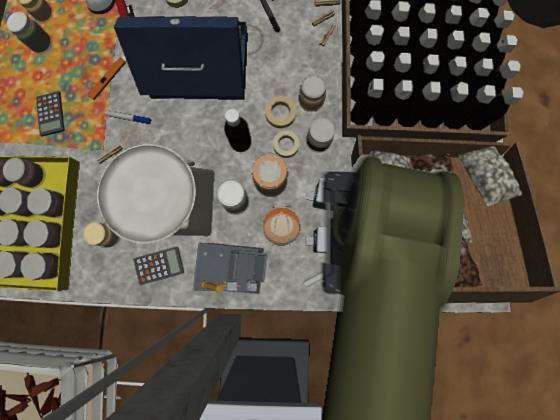

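The gripper hangs over the near tin with its jaws along world x. In the top view its body spans about (345,175)–(345,290), clear of the orange jar at (281,225). Next I descend.

Request:
drive_tool(
  rot=[
    [0.016, -0.003, 0],
    [0, 0, 0],
    [0, 0, 0],
    [0, 0, 0],
  ],
  slide=[
    [3, -0.17, 0.6],
    [5, 0, 0.03],
    [5, 0, 0],
    [5, 0, 0],
  ],
  fingers=[0, 0, 0, 0],
)

```text
time: 1.95
position: [0.5524, -0.1497, 0.0668]
eef_rot: [0.498, 0.504, -0.497, 0.502]
wrist_force: [-0.5, 0.2, -0.8]
grip_width: 0.087
```

```bash
python3 - <<'E'
from h import *
st(); plan(*grasp(.5513,-.1572,.071,0))
E
```

```text
t 1.95 p [ 0.5524 -0.1497  0.0668] F [-0.47  0.18 -0.76] M [-0.06 -0.06  0.01] w 0.0870 q [ 0.64  0.33 -0.49  1.81  0.17  1.05  0.1 ]
dist 0.009 ang 0.011 rows 1
"rot": [[0.01, -0.003, 0.001]] 
"slide": [[-0.43, -0.12, 0.75]]
```

Request:
drive_tool(
  rot=[
    [0.01, -0.003, 0],
    [0, 0, 0],
  ],
  slide=[
    [-0.4, -0.12, 0.75],
    [0, 0, 0],
  ],
  fingers=[0, 0],
)

```text
time: 2.2
position: [0.5485, -0.158, 0.0688]
eef_rot: [0.499, 0.502, -0.502, 0.497]
wrist_force: [-0.2, 0.2, 0.9]
grip_width: 0.087
```

```bash
python3 - <<'E'
from h import *
st(); plan(*grasp(.5513,-.1572,.071,0))
E
```

```text
t 2.20 p [ 0.5485 -0.158   0.0688] F [-0.25  0.16  0.89] M [ 0.02 -0.07  0.01] w 0.0870 q [ 0.65  0.33 -0.49  1.8   0.17  1.06  0.1 ]
dist 0.004 ang 0.008 rows 1
"rot": [[-0.002, -0.002, 0.007]] 
"slide": [[-0.22, 0.28, -0.08]]
```

Request:
drive_tool(
  rot=[
    [0, -0.002, 0.007],
    [0, 0, 0],
    [0, 0, 0],
    [0, 0, 0],
    [0, 0, 0],
    [0, 0, 0],
  ],
  slide=[
    [-0.2, 0.28, -0.1],
    [0, 0, 0],
    [0, 0, 0],
    [0, 0, 0],
    [0, 0, 0],
    [0, 0, 0],
  ],
  fingers=[0, 255, 255, 255, 255, 255],
  squeeze=40,
)

```text
time: 2.95
position: [0.5541, -0.1582, 0.0771]
eef_rot: [0.501, 0.497, -0.5, 0.502]
wrist_force: [-0.3, 0.1, 1.5]
grip_width: 0.0559
```

```bash
python3 - <<'E'
from h import *
for i in range(4): st()
E
```

```text
t 2.95 p [ 0.5541 -0.1582  0.0771] F [-0.34  0.1   1.46] M [-0.03 -0.13  0.02] w 0.0559 q [ 0.65  0.32 -0.49  1.8   0.17  1.06  0.1 ]
t 2.95 p [ 0.5541 -0.1582  0.0771] F [-0.34  0.1   1.46] M [-0.03 -0.13  0.02] w 0.0559 q [ 0.65  0.32 -0.49  1.8   0.17  1.06  0.1 ]
t 2.95 p [ 0.5541 -0.1582  0.0771] F [-0.34  0.1   1.46] M [-0.03 -0.13  0.02] w 0.0559 q [ 0.65  0.32 -0.49  1.8   0.17  1.06  0.1 ]
t 2.95 p [ 0.5541 -0.1582  0.0771] F [-0.34  0.1   1.46] M [-0.03 -0.13  0.02] w 0.0559 q [ 0.65  0.32 -0.49  1.8   0.17  1.06  0.1 ]
```

Request:
drive_tool(
  rot=[
    [0, 0, 0],
    [0, 0, 0],
    [0, 0, 0],
    [0, 0, 0],
  ],
  slide=[
    [-2, 0, 0],
    [-2, 0, 0],
    [0, 0, 0],
    [0, 0, 0],
  ],
  fingers=[255, 255, 255, 255],
)

```text
time: 3.45
position: [0.5518, -0.157, 0.1159]
eef_rot: [0.501, 0.499, -0.5, 0.5]
wrist_force: [-0.2, -0.7, -6.7]
grip_width: 0.056
```

```bash
python3 - <<'E'
from h import *
for i in range(4): st(); cam('top')
plan(*grasp(.5513,-.1572,.122,0))
cv2.imwrite('pics/side2.png',cam('side')['color'])
E
```

```text
t 3.45 p [ 0.5518 -0.157   0.1159] F [-0.17 -0.65 -6.68] M [-0.03 -0.09  0.03] w 0.0560 q [ 0.66  0.27 -0.5   1.76  0.14  1.14  0.12]
t 3.50 p [ 0.552 -0.157  0.116] F [-0.46 -0.18 -5.97] M [-0.09 -0.1  -0.04] w 0.0561 q [ 0.66  0.27 -0.5   1.76  0.14  1.14  0.12]
t 3.55 p [ 0.552  -0.1569  0.1159] F [-0.66 -0.01 -6.22] M [-0.01 -0.1  -0.05] w 0.0560 q [ 0.66  0.27 -0.5   1.76  0.14  1.14  0.12]
t 3.60 p [ 0.5519 -0.157   0.1159] F [-1.09  0.58 -6.85] M [-0.06 -0.04  0.03] w 0.0564 q [ 0.66  0.27 -0.5   1.76  0.14  1.14  0.12]
dist 0.006 ang 0.003 rows 1
"rot": [[-0.002, 0.001, -0.002]] 
"slide": [[-0.61, -0.06, 0.03]]
```

View pics/side2.png

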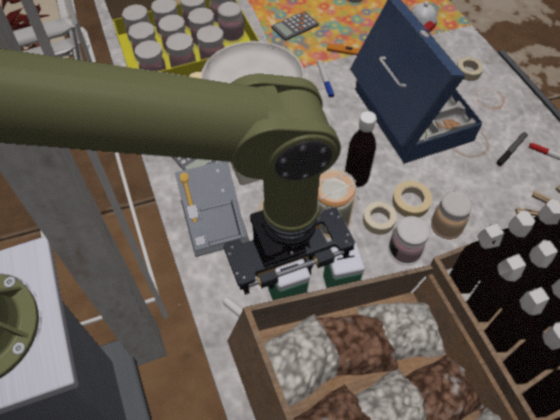

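The picture shows the near tin held clear of the table, lid at about (290,275). The wrist reads about -6.4 N (0.65 kg), so the near tin is probably the heavy one. I'll set it back where it stood.

Request:
drive_tool(
  rot=[
    [0, 0, 0],
    [0, 0, 0],
    [0, 0, 0],
  ],
  slide=[
    [2, 0, 0],
    [1.5, 0, 0],
    [0, 0, 0],
  ],
  fingers=[255, 255, 255],
)

```text
time: 4.08
position: [0.5517, -0.1569, 0.0775]
eef_rot: [0.501, 0.499, -0.5, 0.5]
wrist_force: [-0.2, -0.0, -5.6]
grip_width: 0.0557
```

```bash
python3 - <<'E'
from h import *
for i in range(3): st(); cam('top')
d=cam('side'); P=cloud(d)
q=P[(abs(P[...,0]-.5513)<.03)&(abs(P[...,1]+.158)<.03)&(P[...,2]>.09)&(P[...,2]<.135)]
print(len(q),np.percentile(q[:,2],[10,25,50,75,90]))
E
```

```text
t 4.08 p [ 0.5517 -0.1569  0.0775] F [-0.16 -0.04 -5.6 ] M [-0.03 -0.08  0.  ] w 0.0557 q [ 0.65  0.31 -0.49  1.8   0.17  1.07  0.1 ]
t 4.12 p [ 0.5515 -0.1569  0.0778] F [-0.06  0.68 -6.67] M [ 0.01 -0.04 -0.01] w 0.0558 q [ 0.65  0.31 -0.49  1.8   0.17  1.07  0.1 ]
t 4.17 p [ 0.5518 -0.157   0.0784] F [-0.47  0.49 -6.57] M [-0.03 -0.08 -0.06] w 0.0562 q [ 0.65  0.31 -0.49  1.8   0.17  1.07  0.1 ]
524 [0.104  0.1107 0.113  0.1143 0.1153]
```

Request:
drive_tool(
  rot=[
    [0, 0, 0],
    [0, 0, 0],
  ],
  slide=[
    [0.25, 0, 0],
    [0.15, 0, 0],
  ],
  fingers=[255, 255],
)

```text
time: 4.53
position: [0.5531, -0.1574, 0.077]
eef_rot: [0.501, 0.498, -0.5, 0.501]
wrist_force: [-4.6, 1.6, 6.0]
grip_width: 0.0556
```

```bash
python3 - <<'E'
from h import *
for i in range(3): st(); cam('top')
E
```

```text
t 4.53 p [ 0.5531 -0.1574  0.077 ] F [-4.6   1.61  6.01] M [0.26 1.11 0.01] w 0.0556 q [ 0.65  0.32 -0.49  1.8   0.17  1.06  0.1 ]
t 4.58 p [ 0.5531 -0.1573  0.0771] F [-4.14  1.17  1.71] M [0.23 0.8  0.01] w 0.0561 q [ 0.65  0.32 -0.49  1.8   0.17  1.06  0.1 ]
t 4.62 p [ 0.5531 -0.1574  0.0771] F [-5.07  1.63  4.08] M [ 0.21  1.   -0.06] w 0.0559 q [ 0.65  0.32 -0.49  1.8   0.17  1.06  0.1 ]
```

Request:
drive_tool(
  rot=[
    [0, 0, 0],
    [0, 0, 0],
    [0, 0, 0],
    [0, 0, 0],
    [0, 0, 0],
  ],
  slide=[
    [0, 0, 0],
    [0, 0, 0],
    [0, 0, 0],
    [-3.5, 0, 0],
    [-3.5, 0, 0],
  ],
  fingers=[0, 0, 0, 0, 0],
)

```text
time: 5.3
position: [0.5537, -0.1576, 0.1471]
eef_rot: [0.502, 0.497, -0.499, 0.502]
wrist_force: [1.0, -0.4, -0.5]
grip_width: 0.0862
```

```bash
python3 - <<'E'
from h import *
st(); plan(*grasp(.659,-.1575,.15,-9))
for n in('top','side'):
    d=cam(n);P=cloud(d)
    for c in((.5513,-.157),(.659,-.157)):
        m=(abs(P[...,2]-0.111)<0.005)&(np.hypot(P[...,0]-c[0],P[...,1]-c[1])<0.045)
        print(n,m.sum(),cv2.minAreaRect((P[m][:,:2]*1000).astype(np.float32)))
    cv2.imwrite(f'pics/{n}3.png',d['color'])
E
```

```text
t 5.30 p [ 0.5537 -0.1576  0.1471] F [ 0.97 -0.37 -0.51] M [-0.07 -0.08  0.  ] w 0.0862 q [ 0.67  0.24 -0.5   1.73  0.13  1.19  0.13]
dist 0.105 ang 0.155 rows 2
"rot": [[0.078, 0.001, -0.003], [0.078, 0.001, -0.003]] 
"slide": [[-0.11, 5.27, -0.02], [-0.13, 5.25, -0.42]]
top 107 ((550.8135986328125, -132.0097198486328), (8.879105567932129, 55.35386276245117), 89.73934936523438)
top 140 ((673.4366455078125, -146.2135772705078), (38.861854553222656, 74.78179931640625), 36.0710334777832)
side 954 ((550.2582397460938, -158.12725830078125), (56.39408874511719, 56.519874572753906), 89.67630767822266)
side 788 ((658.625244140625, -160.01431274414062), (54.79039764404297, 57.14689254760742), 81.25092315673828)
```

View pics/side3.png

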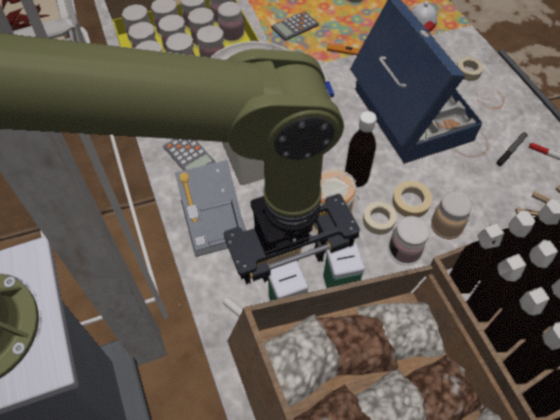

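The near tin stands upright where it was, lid at about (288,280). Next is the far tin.

Request:
drive_tool(
  rot=[
    [0.077, 0, 0],
    [0.077, 0, 0],
    [0, 0, 0],
  ],
  slide=[
    [-0.1, 5.3, 0],
    [-0.1, 5.2, -0.4],
    [0, 0, 0],
  ],
  fingers=[0, 0, 0],
)

```text
time: 5.78
position: [0.6629, -0.1598, 0.1513]
eef_rot: [0.541, 0.453, -0.537, 0.462]
wrist_force: [-0.4, 0.8, -0.5]
grip_width: 0.087
```

```bash
python3 - <<'E'
from h import *
st(); plan(*grasp(.659,-.158,.077,-9))
E
```

```text
t 5.78 p [ 0.6629 -0.1598  0.1513] F [-0.43  0.76 -0.47] M [ 0.03 -0.02  0.  ] w 0.0870 q [ 0.54  0.46 -0.47  1.45  0.21  1.27 -0.11]
dist 0.074 ang 0.015 rows 2
"rot": [[-0.003, 0.002, -0.007], [-0.003, 0.002, -0.007]] 
"slide": [[3.71, -0.26, -0.07], [3.72, -0.23, -0.06]]
```

Request:
drive_tool(
  rot=[
    [-0.005, 0.004, -0.014],
    [0, 0, 0],
    [0, 0, 0],
  ],
  slide=[
    [3.5, -0.5, -0.1],
    [3.9, 0, 0],
    [0, 0, 0],
  ],
  fingers=[0, 0, 0],
)

```text
time: 6.15
position: [0.6574, -0.1583, 0.0745]
eef_rot: [-0.537, -0.46, 0.538, -0.459]
wrist_force: [0.0, 0.0, 0.1]
grip_width: 0.0868
```

```bash
python3 - <<'E'
from h import *
st(); plan(*grasp(.659,-.158,.077,-9))
E
```

```text
t 6.15 p [ 0.6574 -0.1583  0.0745] F [0.02 0.04 0.07] M [ 0.   -0.05  0.01] w 0.0868 q [ 0.54  0.52 -0.46  1.53  0.24  1.15 -0.12]
dist 0.003 ang 0.002 rows 1
"rot": [[0.001, -0.0, 0.002]] 
"slide": [[-0.25, 0.15, -0.06]]
```

Good. Next I close the fingers, then lift and hold.

Request:
drive_tool(
  rot=[
    [0, 0, 0],
    [0, 0, 0],
    [0, 0, 0],
    [0, 0, 0],
    [0, 0, 0],
  ],
  slide=[
    [-0.1, 0.15, 0],
    [0, 0, 0],
    [0, 0, 0],
    [0, 0, 0],
    [0, 0, 0],
  ],
  fingers=[255, 255, 255, 255, 255],
)

```text
time: 6.78
position: [0.6611, -0.1595, 0.0815]
eef_rot: [0.538, 0.458, -0.537, 0.461]
wrist_force: [-0.0, -0.1, -1.7]
grip_width: 0.056
```

Request:
drive_tool(
  rot=[
    [0, 0, 0],
    [0, 0, 0],
    [0, 0, 0],
    [0, 0, 0],
  ],
  slide=[
    [-2, 0, 0],
    [-2, 0, 0],
    [0, 0, 0],
    [0, 0, 0],
  ],
  fingers=[255, 255, 255, 255],
)

```text
time: 7.28
position: [0.661, -0.1593, 0.1247]
eef_rot: [0.539, 0.458, -0.536, 0.461]
wrist_force: [0.1, -0.5, -2.7]
grip_width: 0.056
```

```bash
python3 - <<'E'
from h import *
for i in range(4): st(); cam('top')
cv2.imwrite('pics/side4.png',cam('side')['color'])
E
```

```text
t 7.28 p [ 0.661  -0.1593  0.1247] F [ 0.14 -0.46 -2.69] M [-0.08 -0.15  0.03] w 0.0560 q [ 0.54  0.48 -0.47  1.48  0.22  1.23 -0.11]
t 7.33 p [ 0.6613 -0.1594  0.1249] F [-0.55 -0.13 -2.06] M [-0.06 -0.15 -0.01] w 0.0559 q [ 0.54  0.48 -0.47  1.48  0.22  1.23 -0.11]
t 7.38 p [ 0.6611 -0.1593  0.1245] F [ 0.43  0.09 -2.63] M [ 0.02 -0.05  0.  ] w 0.0557 q [ 0.54  0.48 -0.47  1.48  0.22  1.23 -0.11]
t 7.42 p [ 0.6608 -0.1593  0.1242] F [-0.72 -0.67 -1.99] M [ 0.01 -0.09  0.05] w 0.0558 q [ 0.54  0.48 -0.47  1.48  0.22  1.23 -0.11]
```

View pics/side4.png

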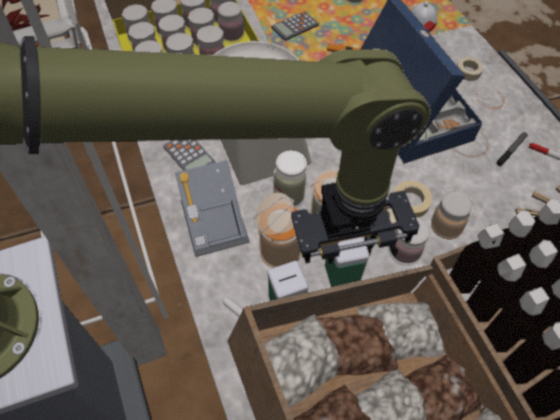

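The far tin hangs clear, lid at about (345,245), and reads about -2.4 N (0.25 kg). So the near tin is the heavy one. I'll set the far tin down.

Request:
drive_tool(
  rot=[
    [0, 0, 0],
    [0, 0, 0],
    [0, 0, 0],
  ],
  slide=[
    [2.2, 0, 0],
    [1.9, 0, 0],
    [0.1, 0, 0],
  ],
  fingers=[255, 255, 255],
)

```text
time: 7.9
position: [0.66, -0.1593, 0.0797]
eef_rot: [0.538, 0.458, -0.537, 0.46]
wrist_force: [-7.0, 0.3, 17.1]
grip_width: 0.0555
```

```bash
python3 - <<'E'
from h import *
for i in range(2): st(); cam('top')
P=cloud(cam('side'))
q=P[(abs(P[...,0]-.659)<.03)&(abs(P[...,1]+.158)<.03)&(P[...,2]>.09)&(P[...,2]<.135)]
print(len(q),np.percentile(q[:,2],[10,25,50,75,90]))
E
```

```text
t 7.90 p [ 0.66   -0.1593  0.0797] F [-7.04  0.35 17.05] M [ 0.27  1.76 -0.05] w 0.0555 q [ 0.54  0.52 -0.46  1.52  0.24  1.16 -0.12]
t 7.95 p [ 0.6601 -0.1593  0.0797] F [-5.7   0.83  6.71] M [ 0.1   1.29 -0.01] w 0.0555 q [ 0.54  0.52 -0.46  1.52  0.24  1.16 -0.12]
529 [0.0991 0.1081 0.1105 0.112  0.1131]
```

It is down on the table. Release, rise and return to the near tin.

Request:
drive_tool(
  rot=[
    [0, 0, 0],
    [0, 0, 0],
    [0, 0, 0],
    [0, 0, 0],
    [0, 0, 0],
  ],
  slide=[
    [0, 0, 0],
    [0, 0, 0],
    [0, 0, 0],
    [-3.5, 0, 0],
    [-3.5, 0, 0],
  ],
  fingers=[0, 0, 0, 0, 0],
)

```text
time: 8.68
position: [0.6573, -0.1587, 0.1442]
eef_rot: [-0.536, -0.461, 0.539, -0.458]
wrist_force: [-0.1, -0.0, 0.8]
grip_width: 0.0863
```

```bash
python3 - <<'E'
from h import *
st(); plan(*grasp(.5515,-.157,.15,0))
d=cam('side');P=cloud(d)
for c in((.5513,-.157),(.659,-.157)):
        m=(abs(P[...,2]-0.111)<0.005)&(np.hypot(P[...,0]-c[0],P[...,1]-c[1])<0.045)
        print(m.sum(),cv2.minAreaRect((P[m][:,:2]*1000).astype(np.float32)))
E
```

```text
t 8.68 p [ 0.6573 -0.1587  0.1442] F [-0.12 -0.05  0.83] M [-0.11 -0.17 -0.  ] w 0.0863 q [ 0.54  0.47 -0.47  1.46  0.21  1.27 -0.1 ]
dist 0.106 ang 0.156 rows 2
"rot": [[-0.078, -0.0, 0.003], [-0.078, -0.0, 0.003]] 
"slide": [[-0.26, -5.24, 0.74], [-0.27, -5.28, 0.33]]
988 ((550.4000854492188, -157.39654541015625), (57.44823455810547, 56.473243713378906), 88.11216735839844)
904 ((659.7808227539062, -158.436767578125), (57.27714157104492, 56.952205657958984), 80.45526123046875)
```

Request:
drive_tool(
  rot=[
    [-0.078, 0, 0.003],
    [-0.078, 0, 0.003],
    [0, 0, 0],
  ],
  slide=[
    [-0.2, -5.2, 0.7],
    [-0.2, -5.3, 0.3],
    [0, 0, 0],
  ],
  fingers=[0, 0, 0],
)

```text
time: 9.1
position: [0.552, -0.1565, 0.1515]
eef_rot: [0.5, 0.499, -0.497, 0.503]
wrist_force: [1.1, -0.3, 0.4]
grip_width: 0.0869
```

```bash
python3 - <<'E'
from h import *
st(); plan(*grasp(.551,-.157,.0745,-0.5))
E
```

```text
t 9.10 p [ 0.552  -0.1565  0.1515] F [ 1.12 -0.28  0.39] M [-0.07 -0.06 -0.03] w 0.0869 q [ 0.69  0.24 -0.52  1.73  0.13  1.2   0.14]
dist 0.077 ang 0.016 rows 2
"rot": [[0.007, 0.0, -0.004], [0.007, 0.0, -0.004]] 
"slide": [[3.85, -0.08, 0.02], [3.85, -0.07, 0.02]]
```

Request:
drive_tool(
  rot=[
    [0.007, 0, -0.004],
    [0.007, 0, -0.004],
    [0, 0, 0],
  ],
  slide=[
    [3.8, -0.08, 0],
    [3.8, -0.05, 0],
    [0, 0, 0],
  ],
  fingers=[0, 0, 0],
)

```text
time: 9.48
position: [0.5543, -0.1575, 0.0753]
eef_rot: [0.504, 0.495, -0.502, 0.499]
wrist_force: [-0.0, 1.1, -0.3]
grip_width: 0.0871
```

```bash
python3 - <<'E'
from h import *
st(); plan(*grasp(.551,-.157,.0745,-0.5))
E
```

```text
t 9.47 p [ 0.5543 -0.1575  0.0753] F [-0.05  1.13 -0.34] M [-0.01 -0.1   0.03] w 0.0871 q [ 0.67  0.32 -0.51  1.8   0.18  1.06  0.08]
dist 0.003 ang 0.007 rows 1
"rot": [[-0.003, 0.002, -0.006]] 
"slide": [[0.08, -0.34, -0.05]]
```

Request:
drive_tool(
  rot=[
    [-0.003, 0.002, -0.006],
    [0, 0, 0],
    [0, 0, 0],
    [0, 0, 0],
    [0, 0, 0],
  ],
  slide=[
    [0.15, -0.34, 0],
    [0.1, 0, 0],
    [0.1, 0, 0],
    [0.1, 0, 0],
    [0, 0, 0],
  ],
  fingers=[0, 255, 255, 255, 255],
  squeeze=50,
)

```text
time: 10.1
position: [0.5538, -0.1581, 0.0751]
eef_rot: [0.503, 0.496, -0.501, 0.5]
wrist_force: [-1.9, 0.2, -3.0]
grip_width: 0.0556
```

Request:
drive_tool(
  rot=[
    [0, 0, 0],
    [0, 0, 0],
    [0, 0, 0],
    [0, 0, 0],
  ],
  slide=[
    [-3, 0, 0],
    [-5, 0, 0],
    [-5.5, 0, 0],
    [-5.5, 0, 0],
  ],
  fingers=[255, 255, 255, 255],
)

```text
time: 10.6
position: [0.5469, -0.1566, 0.2582]
eef_rot: [-0.5, -0.503, 0.504, -0.493]
wrist_force: [1.7, -0.4, -6.3]
grip_width: 0.0564
```

```bash
python3 - <<'E'
from h import *
st(); cam('top'); st()
P,M=dockpose(.075+.14); print(P)
plan([P[0],P[1],.30],M)
E
```

```text
t 10.60 p [ 0.5469 -0.1566  0.2582] F [ 1.68 -0.44 -6.27] M [-0.12 -0.28  0.04] w 0.0564 q [ 0.7   0.18 -0.53  1.58  0.09  1.43  0.16]
t 10.65 p [ 0.5503 -0.1574  0.2669] F [ 1.07 -1.03  5.47] M [-0.04 -0.18 -0.04] w 0.0558 q [ 0.7   0.18 -0.53  1.56  0.09  1.43  0.16]
[ 0.4768 -0.0825  0.2101]
dist 0.110 ang 1.606 rows 9
"rot": [[-0.162, 0.051, 0.055], [-0.162, 0.051, 0.055], [-0.162, 0.051, 0.055], [-0.162, 0.051, 0.055], [-0.162, 0.051, 0.055], [-0.162, 0.051, 0.055], [-0.162, 0.051, 0.055], [-0.162, 0.051, 0.055], [-0.162, 0.051, 0.055]] 
"slide": [[-0.36, -0.83, -0.83], [-0.36, -0.66, -0.96], [-0.34, -0.47, -1.07], [-0.3, -0.28, -1.15], [-0.25, -0.07, -1.19], [-0.19, 0.14, -1.2], [-0.12, 0.34, -1.17], [-0.04, 0.53, -1.1], [0.05, 0.7, -1.0]]
```

Request:
drive_tool(
  rot=[
    [0, 0, 0],
    [-0.16, 0.05, 0.055],
    [-0.16, 0.05, 0.055],
    [-0.16, 0.05, 0.055],
    [-0.16, 0.05, 0.055],
    [-0.16, 0.05, 0.055],
  ],
  slide=[
    [-5, -1, 0],
    [-0.36, -0.9, -0.9],
    [-0.36, -0.7, -1],
    [-0.34, -0.5, -1.1],
    [-0.3, -0.3, -1.2],
    [-0.25, -0.1, -1.2],
  ],
  fingers=[255, 255, 255, 255, 255, 255],
)

```text
time: 11.4
position: [0.4941, -0.1123, 0.3292]
eef_rot: [0.381, 0.644, -0.123, 0.652]
wrist_force: [-0.7, 0.5, -6.5]
grip_width: 0.0555
```

```bash
python3 - <<'E'
from h import *
st()
P,M=dockpose(.075+.14)
plan([P[0],P[1],.32],M)
E
```

```text
t 11.40 p [ 0.4941 -0.1123  0.3292] F [-0.74  0.49 -6.54] M [-0.9   0.31  0.02] w 0.0555 q [ 0.9  -0.01 -0.46  1.66 -0.37  1.51  1.3 ]
dist 0.036 ang 0.695 rows 4
"rot": [[-0.158, 0.049, 0.054], [-0.158, 0.049, 0.054], [-0.158, 0.049, 0.054], [-0.158, 0.049, 0.054]] 
"slide": [[0.4, 0.14, -0.78], [0.45, 0.24, -0.73], [0.5, 0.33, -0.66], [0.55, 0.4, -0.58]]
```

Request:
drive_tool(
  rot=[
    [-0.158, 0.05, 0.054],
    [-0.158, 0.05, 0.054],
    [-0.158, 0.05, 0.054],
    [-0.158, 0.05, 0.054],
    [0, 0, 0],
  ],
  slide=[
    [0.4, 0.15, -0.8],
    [0.45, 0.25, -0.7],
    [0.5, 0.3, -0.66],
    [0.55, 0.4, -0.6],
    [0, 0, 0],
  ],
  fingers=[255, 255, 255, 255, 255],
)

```text
time: 12.02
position: [0.4723, -0.0862, 0.3097]
eef_rot: [0.232, 0.67, 0.194, 0.678]
wrist_force: [0.1, 0.3, -6.4]
grip_width: 0.0557
```

```bash
python3 - <<'E'
from h import *
st()
plan(*dockpose(.075+.13))
for n in('top','side'):
    d=cam(n);cv2.imwrite(f'pics/{n}5.png',d['color'])
E
```

```text
t 12.03 p [ 0.4723 -0.0862  0.3097] F [ 0.05  0.29 -6.41] M [-1.55 -0.15 -0.05] w 0.0557 q [ 0.93  0.12 -0.44  1.66 -0.5   1.65  2.03]
dist 0.108 ang 0.016 rows 2
"rot": [[0.005, -0.007, -0.0], [0.005, -0.007, -0.0]] 
"slide": [[4.69, -2.7, 0.25], [4.69, -2.7, 0.23]]
```

View pics/side5.png

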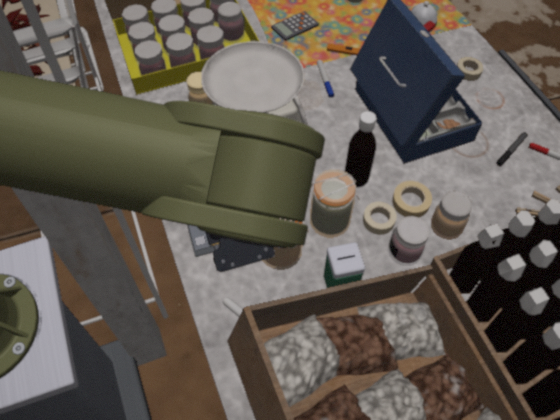

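View pics/top5.png

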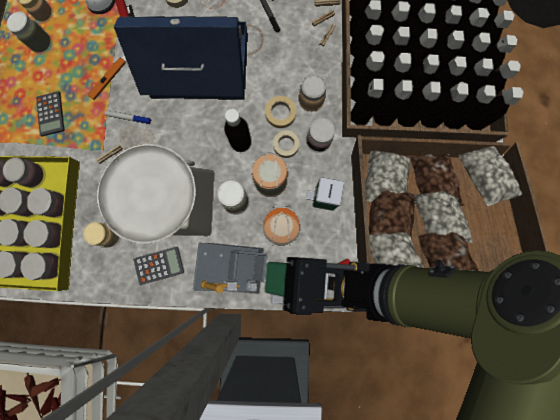

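```bash
cat > tin.py <<'E'
from h import *
# tin in tool frame and in dock frame
for n in('top','side'):
    P=cloud(cam(n)).reshape(-1,3); P=P[~np.isnan(P[:,0])]
    p,r=tool(); q=r.inv().apply(P-p)*1000
    m=(q[:,0]>5)&(q[:,0]<66)&(abs(q[:,1])<35)&(abs(q[:,2])<45)
    s=q[m]; print(n,len(s)); 
    if len(s)>20:
        f=s[(s[:,1]>24)]   # +y face
        print(' +y face',len(f),'y',np.median(f[:,1]),'z range',np.percentile(f[:,2],[0,2,50,98,100]).round(1))
        for a in range(5,66,15):
            g=f[(f[:,0]>a)&(f[:,0]<a+15)]
            if len(g)>5: print('   x',a,np.percentile(g[:,2],[0,5,95,100]).round(1),'y',np.median(g[:,1]).round(2),len(g))
        t=q[(q[:,0]>60)&(q[:,0]<85)&(abs(q[:,1])<40)&(abs(q[:,2])<60)]
        print('  bottom x',np.percentile(t,[0,5,50,95,100],axis=0).round(1) if len(t) else '')
st()
E
python3 tin.py
```

```text
top 575
 +y face 559 y 27.909914722277666 z range [-27.6 -26.1  -0.3  25.4  26.7]
   x 5 [-26.7 -23.9  23.2  26.2] y 28.37 97
   x 20 [-27.6 -24.1  23.6  25.9] y 28.08 161
   x 35 [-26.9 -23.7  24.3  26.7] y 27.93 145
   x 50 [-27.6 -24.1  23.6  25.9] y 27.54 144
   x 65 [-20.5 -19.6  24.1  25. ] y 27.03 12
  bottom x [[ 60.1 -10.3 -45.5]
 [ 60.5  -7.4 -45.1]
 [ 66.8  25.1 -24.2]
 [ 71.   27.9  21.2]
 [ 75.4  29.2  25.2]]
side 0
t 12.22 p [ 0.473  -0.0853  0.3125] F [ 0.53  0.31 -5.78] M [-1.44 -0.06 -0.01] w 0.0556 q [ 0.93  0.12 -0.44  1.66 -0.5   1.65  2.03]
```

Request:
drive_tool(
  rot=[
    [0.005, -0.007, 0],
    [0.005, -0.007, 0],
    [0, 0, 0],
  ],
  slide=[
    [4.7, -2.7, 0.25],
    [4.7, -2.7, 0.25],
    [0, 0, 0],
  ],
  fingers=[255, 255, 255],
)

```text
time: 12.6
position: [0.4806, -0.0772, 0.2046]
eef_rot: [0.234, 0.664, 0.185, 0.686]
wrist_force: [-0.3, 0.5, -5.7]
grip_width: 0.0557
```

```bash
cat > dk.py <<'E'
from h import *
import sys
st(); p,r=tool(); print('TCP in dock',((p-DO)@DM*1000).round(1),'rot err',(r.inv()*R.from_matrix(dockpose(0)[1])).as_rotvec().round(4))
E
python3 dk.py; python3 tin.py; python3 -c "
from h import *
plan(*dockpose(.075+.06,0,.0005))"
```

```text
t 12.60 p [ 0.4806 -0.0772  0.2046] F [-0.35  0.51 -5.66] M [-1.33  0.07  0.02] w 0.0557 q [ 0.91  0.18 -0.45  1.81 -0.48  1.43  2.09]
TCP in dock [  3.4   1.5 207.3] rot err [0.0019 0.0108 0.0086]
top 372
 +y face 364 y 27.701335228217022 z range [-30.8 -29.2  -3.3  23.   24.4]
   x 5 [-28.7 -27.1  14.1  15.6] y 28.29 17
   x 20 [-30.  -27.2  20.8  23.2] y 27.84 121
   x 35 [-29.9 -27.2  22.1  24.4] y 27.64 113
   x 50 [-30.8 -27.4  20.6  23.1] y 27.48 105
   x 65 [-28.6 -23.7  14.5  18.1] y 27.16 8
  bottom x [[ 60.  -33.5 -47. ]
 [ 61.5 -26.7 -45. ]
 [ 69.7   8.7   1.1]
 [ 81.3  27.9  58.9]
 [ 84.8  29.1  60. ]]
side 0
t 12.70 p [ 0.4837 -0.0784  0.209 ] F [ 0.68 -0.22 -5.74] M [-1.39 -0.05 -0.07] w 0.0556 q [ 0.92  0.18 -0.45  1.8  -0.49  1.43  2.09]
dist 0.077 ang 0.022 rows 2
"rot": [[0.003, 0.009, 0.005], [0.003, 0.009, 0.005]] 
"slide": [[3.82, -0.11, -0.38], [3.82, -0.13, -0.34]]
```

Request:
drive_tool(
  rot=[
    [0.003, 0.009, 0.005],
    [0.003, 0.009, 0.005],
    [0, 0, 0],
  ],
  slide=[
    [3.8, -0.1, -0.4],
    [3.8, -0.1, -0.4],
    [0, 0, 0],
  ],
  fingers=[255, 255, 255],
)

```text
time: 13.08
position: [0.4863, -0.0394, 0.1529]
eef_rot: [0.233, 0.662, 0.186, 0.687]
wrist_force: [0.3, 0.0, -5.8]
grip_width: 0.0557
```

```bash
python3 -c "
from h import *
cam('top');cam('top')"; python3 dk.py; python3 tin.py; python3 -c "
from h import *
plan(*dockpose(.075+.03,0,.0005))"
```

```text
t 13.18 p [ 0.4886 -0.0421  0.1546] F [-0.29  0.02 -6.46] M [-1.51 -0.07 -0.06] w 0.0553 q [ 0.88  0.21 -0.48  1.89 -0.5   1.29  2.09]
TCP in dock [  9.    1.9 145.9] rot err [0.0052 0.0201 0.0101]
top 238
 +y face 232 y 27.803596613064432 z range [-28.9 -27.2  -0.8  25.6  26.6]
   x 20 [-28.9 -25.1  23.5  25.7] y 28.56 57
   x 35 [-28.3 -24.1  22.8  25.1] y 27.95 82
   x 50 [-28.2 -25.7  25.1  26.6] y 27.31 88
  bottom x [[ 60.1  -1.2 -46. ]
 [ 61.2   3.9 -45.2]
 [ 66.3  26.  -18.3]
 [ 70.8  28.3  23.4]
 [ 72.9  29.5  27. ]]
side 0
t 13.28 p [ 0.4882 -0.0426  0.1541] F [ 0.63 -0.36 -5.94] M [-1.56  0.   -0.05] w 0.0554 q [ 0.88  0.21 -0.48  1.89 -0.5   1.29  2.09]
dist 0.042 ang 0.023 rows 1
"rot": [[0.004, 0.02, 0.01]] 
"slide": [[4.06, -0.07, -0.89]]
```

Request:
drive_tool(
  rot=[
    [0.004, 0.02, 0.01],
    [0, 0, 0],
  ],
  slide=[
    [0.5, -0.1, -0.9],
    [0, 0, 0],
  ],
  fingers=[255, 255],
)

```text
time: 13.52
position: [0.4799, -0.0416, 0.1506]
eef_rot: [0.236, 0.666, 0.188, 0.682]
wrist_force: [0.2, 0.1, -6.9]
grip_width: 0.056
```

```bash
python3 -c "
from h import *
cam('top');cam('top')"; python3 dk.py;  python3 -c "
from h import *
plan(*dockpose(.075+.048,0,.0005))"
```

```text
t 13.62 p [ 0.4807 -0.0415  0.1509] F [ 0.72 -0.13 -6.73] M [-1.48 -0.12 -0.04] w 0.0557 q [ 0.88  0.21 -0.48  1.9  -0.5   1.3   2.1 ]
TCP in dock [  1.1  -0.2 142.9] rot err [0.0004 0.0034 0.0018]
dist 0.020 ang 0.004 rows 1
"rot": [[0.0, 0.003, 0.002]] 
"slide": [[1.99, 0.02, -0.06]]
```

Request:
drive_tool(
  rot=[
    [0, 0.004, 0.002],
    [0, 0.002, 0.001],
  ],
  slide=[
    [1.8, 0, -0.2],
    [0, 0, 0],
  ],
  fingers=[255, 255],
)

```text
time: 13.88
position: [0.4792, -0.0301, 0.135]
eef_rot: [0.236, 0.667, 0.19, 0.68]
wrist_force: [-0.5, 0.2, -6.1]
grip_width: 0.0556
```

```bash
python3 -c "
from h import *
cam('top');cam('top')"; python3 dk.py; python3 tin.py; python3 -c "
from h import *
plan(*dockpose(.075+.03,0,.0005))"
```

```text
t 13.97 p [ 0.4806 -0.0316  0.1361] F [ 1.26  0.63 -6.35] M [-1.53 -0.07 -0.01] w 0.0555 q [ 0.87  0.22 -0.48  1.92 -0.5   1.27  2.1 ]
TCP in dock [  0.3  -0.6 125.1] rot err [ 0.0004 -0.     -0.0003]
top 243
 +y face 228 y 27.126715642338045 z range [-28.7 -27.2  -1.2  24.9  26.2]
   x 20 [-28.5 -24.1  21.7  25. ] y 27.52 52
   x 35 [-28.  -25.2  22.   24.8] y 27.26 89
   x 50 [-28.7 -25.   23.8  26.2] y 26.78 81
   x 65 [-25.6 -25.   22.1  25.5] y 26.33 6
  bottom x [[ 60.1  -3.6 -45. ]
 [ 61.3   1.2 -42.6]
 [ 67.9  25.4   8.7]
 [ 82.2  32.7  35.7]
 [ 84.8  38.2  36.6]]
side 0
t 14.07 p [ 0.481  -0.0321  0.1365] F [-0.24  0.49 -7.16] M [-1.52 -0.08  0.02] w 0.0554 q [ 0.87  0.22 -0.48  1.92 -0.5   1.27  2.1 ]
dist 0.021 ang 0.001 rows 1
"rot": [[0.0, 0.001, 0.0]] 
"slide": [[2.07, 0.07, -0.02]]
```

Request:
drive_tool(
  rot=[
    [0, 0.003, 0.002],
    [0, 0, 0],
  ],
  slide=[
    [2, 0.07, -0.12],
    [0, 0, 0],
  ],
  fingers=[255, 255],
)

```text
time: 14.32
position: [0.4813, -0.0205, 0.1209]
eef_rot: [0.236, 0.667, 0.19, 0.681]
wrist_force: [0.5, -1.2, -5.7]
grip_width: 0.056
```

```bash
python3 -c "
from h import *
cam('top');d=cam('top');cv2.imwrite('pics/top6.png',cv2.resize(d['color'][200:320,170:370],None,fx=4,fy=4))"; python3 dk.py; python3 -c "
from h import *
plan(*dockpose(.075+.01,0,.0008))"
```

```text
t 14.43 p [ 0.4828 -0.0223  0.122 ] F [ 0.23 -0.37 -6.03] M [-1.54 -0.03  0.01] w 0.0559 q [ 0.86  0.24 -0.49  1.94 -0.5   1.23  2.1 ]
TCP in dock [  1.9  -1.  108.1] rot err [0.0003 0.0036 0.0008]
dist 0.023 ang 0.004 rows 1
"rot": [[0.0, 0.004, 0.001]] 
"slide": [[2.31, 0.1, -0.12]]
```

View pics/top6.png

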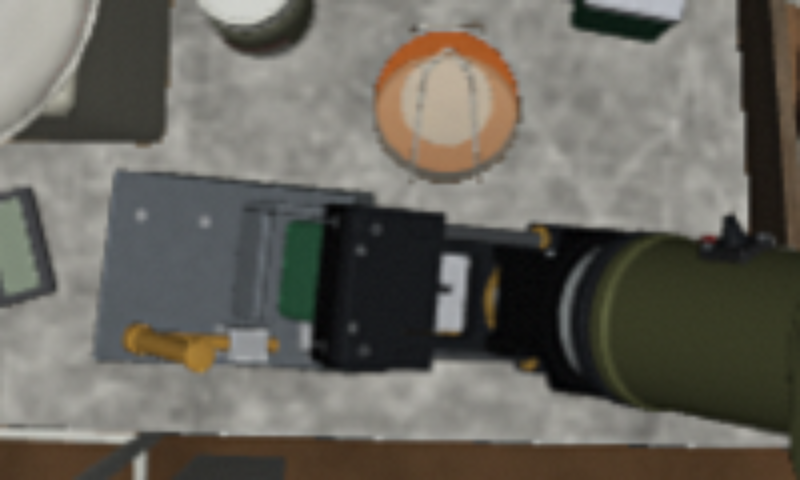

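The view from above shows the tin (300,265) entering the pocket between the walls, with the tongue on the bolt side at (305,340). Moving further in.

Request:
drive_tool(
  rot=[
    [0, 0.006, 0.002],
    [0, 0, 0],
  ],
  slide=[
    [2, 0.1, -0.25],
    [0, 0, 0],
  ],
  fingers=[255, 255],
)

```text
time: 14.68
position: [0.4817, -0.01, 0.1058]
eef_rot: [0.236, 0.667, 0.189, 0.681]
wrist_force: [-0.3, -0.8, -6.4]
grip_width: 0.0559
```

```bash
python3 -c "
from h import *
cam('top');d=cam('top')"; python3 dk.py; python3 -c "
from h import *
plan(*dockpose(.075+.00,0,.0008))"
```

```text
t 14.78 p [ 0.4833 -0.0117  0.1069] F [ 0.33 -0.45 -6.56] M [-1.5  -0.   -0.03] w 0.0557 q [ 0.84  0.25 -0.5   1.96 -0.5   1.19  2.09]
TCP in dock [ 1.6 -1.  89.7] rot err [0.0001 0.0027 0.001 ]
dist 0.015 ang 0.003 rows 1
"rot": [[0.0, 0.003, 0.001]] 
"slide": [[1.46, 0.1, -0.08]]
```

Request:
drive_tool(
  rot=[
    [0, 0.004, 0.001],
    [0, 0, 0],
  ],
  slide=[
    [1.1, 0, -0.15],
    [0, 0, 0],
  ],
  fingers=[255, 255],
)

```text
time: 15.02
position: [0.4825, -0.0052, 0.0975]
eef_rot: [0.236, 0.667, 0.189, 0.681]
wrist_force: [0.1, -0.2, -6.1]
grip_width: 0.0555
```

```bash
python3 -c "
from h import *
cam('top');d=cam('top')"; python3 dk.py; python3 -c "
from h import *
plan(*dockpose(.075+.00,0,.0008))"
```

```text
t 15.12 p [ 0.4835 -0.0062  0.0982] F [ 0.44  1.1  -6.03] M [-1.48 -0.06 -0.01] w 0.0558 q [ 0.84  0.26 -0.5   1.97 -0.51  1.17  2.09]
TCP in dock [ 1.3 -1.4 79.3] rot err [0.     0.0015 0.0012]
dist 0.005 ang 0.002 rows 1
"rot": [[0.0, 0.001, 0.001]] 
"slide": [[0.43, 0.14, -0.06]]
```

Request:
drive_tool(
  rot=[
    [0, 0.002, 0.001],
    [0, 0, 0],
  ],
  slide=[
    [0.4, 0, -0.05],
    [0.2, 0, 0],
  ],
  fingers=[255, 255],
)

```text
time: 15.38
position: [0.4837, -0.0032, 0.0934]
eef_rot: [0.236, 0.666, 0.189, 0.682]
wrist_force: [-3.1, -5.0, 1.7]
grip_width: 0.0556
```

```bash
python3 -c "
from h import *
cam('top');d=cam('top')"; python3 dk.py; python3 tin.py
```

```text
t 15.47 p [ 0.4838 -0.0032  0.0935] F [-0.56 -0.61 -6.02] M [-1.45  0.02  0.07] w 0.0558 q [ 0.83  0.27 -0.5   1.97 -0.51  1.16  2.09]
TCP in dock [ 1.5 -1.7 73.8] rot err [-0.      0.0008  0.0006]
top 166
 +y face 152 y 27.32196903730445 z range [-44.2 -43.6  -6.4  32.1  34.6]
   x 20 [-19.5 -18.1  34.5  34.6] y 29.27 13
   x 35 [-43.9 -37.3  23.2  25.6] y 27.14 100
   x 50 [-44.2 -42.   22.6  24.9] y 27.16 39
  bottom x [[ 60.1 -38.8 -59.8]
 [ 61.8 -30.1 -58.3]
 [ 73.   24.8   6.3]
 [ 76.3  39.1  44.2]
 [ 84.7  39.8  58.2]]
side 0
t 15.57 p [ 0.4838 -0.0032  0.0935] F [-1.2  -1.15 -4.98] M [-1.39  0.05  0.02] w 0.0558 q [ 0.83  0.27 -0.5   1.97 -0.51  1.16  2.09]
```

Request:
drive_tool(
  rot=[
    [0, 0, 0],
    [0, 0, 0],
  ],
  slide=[
    [0.3, 0, 0],
    [0.3, 0, 0],
  ],
  fingers=[255, 255],
)

```text
time: 15.82
position: [0.4845, -0.0035, 0.093]
eef_rot: [0.236, 0.666, 0.188, 0.682]
wrist_force: [-9.1, -10.1, 15.5]
grip_width: 0.0554
```

```bash
python3 dk.py
```

```text
t 15.82 p [ 0.4845 -0.0035  0.093 ] F [ -9.12 -10.09  15.47] M [0.17 1.55 1.43] w 0.0554 q [ 0.83  0.27 -0.5   1.97 -0.51  1.15  2.09]
TCP in dock [ 2.2 -2.2 73.5] rot err [-0.0009  0.0019  0.0003]
```

Request:
drive_tool(
  rot=[
    [0, 0, 0],
    [0, 0, 0],
    [0, 0, 0],
    [0, 0, 0],
  ],
  slide=[
    [0, 0, -0.1],
    [0, 0, 0],
    [0, 0, 0],
    [0, 0, 0],
  ],
  fingers=[0, 0, 0, 0],
)

```text
time: 16.32
position: [0.4858, -0.0025, 0.0957]
eef_rot: [0.237, 0.664, 0.189, 0.683]
wrist_force: [0.3, 0.8, -0.4]
grip_width: 0.0844
```

```bash
python3 -c "
from h import *
cam('top')"; python3 dk.py;  python3 -c "
from h import *
plan(*dockpose(.16,0,.00))"
```

```text
t 16.38 p [ 0.4858 -0.0025  0.0956] F [ 0.1   0.26 -0.6 ] M [-0.56 -0.1  -0.01] w 0.0852 q [ 0.83  0.27 -0.5   1.97 -0.51  1.16  2.09]
TCP in dock [ 3.4  0.2 75.1] rot err [ 0.0002  0.0056 -0.0024]
dist 0.085 ang 0.006 rows 2
"rot": [[0.0, 0.003, -0.001], [0.0, 0.003, -0.001]] 
"slide": [[-4.25, -0.0, -0.15], [-4.25, -0.01, -0.16]]
```

Request:
drive_tool(
  rot=[
    [0, 0.003, 0],
    [0, 0, 0],
    [0, 0, 0],
    [0, 0, 0],
  ],
  slide=[
    [-2, 0, 0],
    [-4, 0, 0],
    [-5, 0, 0],
    [-5, 0, 0],
  ],
  fingers=[0, 0, 0, 0],
)

```text
time: 16.88
position: [0.4767, -0.0917, 0.2271]
eef_rot: [0.237, 0.668, 0.193, 0.678]
wrist_force: [0.7, 0.7, -0.1]
grip_width: 0.0868
```

```bash
python3 -c "
from h import *
cam('top');
for n in('top','side'):
    d=cam(n);cv2.imwrite(f'pics/{n}7.png',d['color'])
    P=cloud(d).reshape(-1,3); P=P[~np.isnan(P[:,0])]; q=(P-DO)@DM*1000
    f=q[(q[:,1]>15)&(q[:,1]<32)&(q[:,2]>40)&(q[:,2]<105)&(abs(q[:,0])<40)]
    print(n,len(f))
    if len(f): print(np.percentile(f,[1,10,50,90,99],axis=0).round(1))
    f=q[(abs(q[:,1])<30)&(q[:,2]>104)&(q[:,2]<118)&(abs(q[:,0])<40)]
    print(n,'lid',len(f))
    if len(f): print(np.percentile(f,[1,10,50,90,99],axis=0).round(1))
"; python3 dk.py
```

```text
top 400
[[-26.4  19.1  40.9]
 [-21.3  21.7  45.2]
 [  1.9  23.2  71.5]
 [ 26.3  24.6  97.9]
 [ 36.3  30.  104. ]]
top lid 570
[[-26.7 -29.  104.7]
 [-21.4 -23.1 107.1]
 [  1.2  -0.3 109.1]
 [ 23.1  21.7 110.8]
 [ 28.2  25.1 112.6]]
side 0
side lid 0
t 17.02 p [ 0.4782 -0.0935  0.2276] F [ 0.64  0.36 -0.92] M [-0.57 -0.08 -0.04] w 0.0871 q [ 0.93  0.19 -0.44  1.76 -0.48  1.5   2.1 ]
TCP in dock [  2.2   1.2 235.5] rot err [ 0.0015 -0.0021 -0.0055]
```

View pics/side7.png

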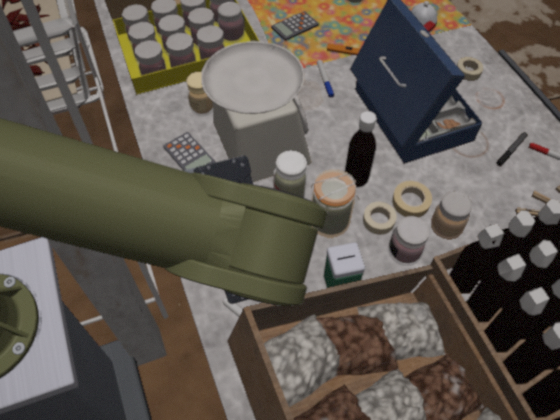

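View pics/top7.png

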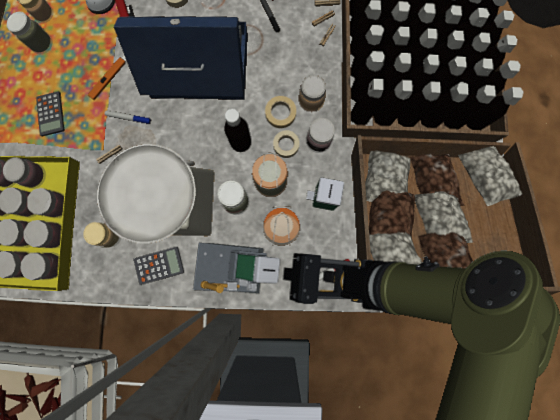

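The tin sits in the dock pocket at (255,270), and its lid is 109–110 mm out from the floor as required. The bolt handle is untouched at (212,287). Next I move above the handle, with the jaws part-closed so they straddle the stem.

```bash
python3 -c "
from h import *
print(dockpose(.051,.1,-.0455)[0]);plan(*dockpose(.135,.1,-.0455))
d=cam('top'); P=cloud(d).reshape(-1,3); P=P[~np.isnan(P[:,0])]; q=(P-DO)@DM*1000
f=q[(q[:,1]>60)&(q[:,1]<130)&(q[:,2]>84)&(q[:,2]<105)&(abs(q[:,0]+45)<20)]
print(len(f),np.percentile(f,[2,10,50,90,98],axis=0).round(1))
"
```

```text
[0.4437 0.0962 0.1331]
dist 0.149 ang 0.006 rows 3
"rot": [[0.0, -0.001, -0.002], [0.0, -0.001, -0.002], [0.0, -0.001, -0.002]] 
"slide": [[3.37, 3.28, -1.58], [3.36, 3.28, -1.58], [3.36, 3.29, -1.58]]
58 [[-51.6  92.   87. ]
 [-49.5  94.6  90.3]
 [-43.6 100.6  92.5]
 [-37.9 106.4  94.3]
 [-37.1 107.5  95.6]]
```

Request:
drive_tool(
  rot=[
    [0, 0, 0],
    [0, 0, 0],
    [0, 0, 0],
    [0, 0, 0],
    [0, 0, 0],
  ],
  slide=[
    [0, 4.9, -2.4],
    [1, 4.9, -2.4],
    [4, 0, 0],
    [4, 0, 0],
    [0, 0, 0],
  ],
  fingers=[150, 150, 150, 150, 150],
)

```text
time: 17.7
position: [0.4322, 0.0534, 0.2038]
eef_rot: [0.238, 0.671, 0.196, 0.674]
wrist_force: [-0.6, -0.8, 0.6]
grip_width: 0.0454
```

```bash
python3 -c "
from h import *
cam('top')
d=cam('side');cv2.imwrite('pics/side8.png',d['color'])
d=cam('top');cv2.imwrite('pics/top8.png',cv2.resize(d['color'][200:320,150:350],None,fx=4,fy=4))
plan(*dockpose(.135,.1,-.0455))
"; python3 dk.py
```

```text
dist 0.007 ang 0.016 rows 1
"rot": [[0.0, -0.01, -0.012]] 
"slide": [[0.3, -0.38, 0.51]]
t 17.85 p [0.4354 0.0498 0.2066] F [ 0.56 -0.34  0.04] M [-0.59 -0.16  0.03] w 0.0380 q [ 0.87 -0.01 -0.54  2.01 -0.62  1.38  2.02]
TCP in dock [-50.5 103.7 138.1] rot err [ 0.0004 -0.0104 -0.0117]
```

View pics/top8.png

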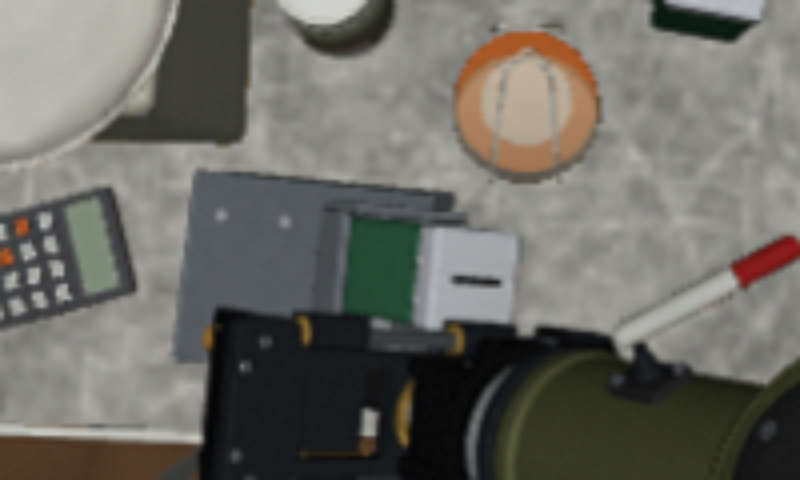

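View pics/side8.png

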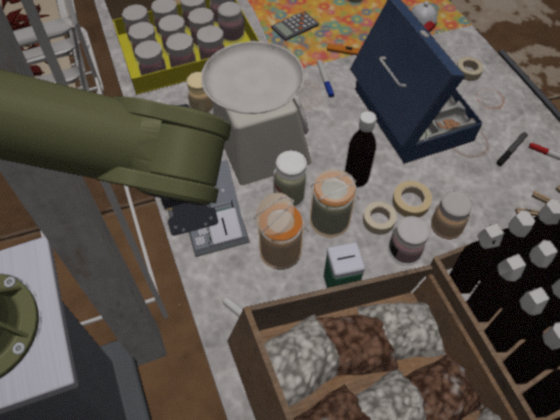

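Request:
drive_tool(
  rot=[
    [0, -0.01, -0.012],
    [0, 0, 0],
  ],
  slide=[
    [0.5, -0.38, 0.5],
    [0, 0, 0],
  ],
  fingers=[150, 150],
)

```text
time: 18.1
position: [0.442, 0.0475, 0.201]
eef_rot: [0.236, 0.666, 0.188, 0.683]
wrist_force: [-0.2, -0.4, -0.5]
grip_width: 0.0358
```

```bash
python3 -c "
from h import *
cam('top');cam('top')
plan(*dockpose(.051,.1,-.0455))
"; python3 dk.py
```

```text
dist 0.084 ang 0.004 rows 2
"rot": [[-0.0, 0.002, 0.001], [-0.0, 0.002, 0.001]] 
"slide": [[4.19, 0.05, -0.1], [4.19, 0.05, -0.09]]
t 18.20 p [0.4419 0.0474 0.2012] F [ 0.05 -0.02 -0.37] M [-0.53 -0.05  0.  ] w 0.0359 q [ 0.86 -0.01 -0.55  2.01 -0.61  1.35  2.02]
TCP in dock [-43.8  99.1 134.8] rot err [-0.0006  0.0037  0.0014]
```

Request:
drive_tool(
  rot=[
    [0, 0.004, 0.001],
    [0, 0.004, 0.001],
    [0, 0, 0],
  ],
  slide=[
    [2.5, 0.05, -0.35],
    [2, 0.05, -0.15],
    [0, 0, 0],
  ],
  fingers=[150, 150, 150],
)

```text
time: 18.58
position: [0.4399, 0.0736, 0.165]
eef_rot: [0.236, 0.667, 0.189, 0.681]
wrist_force: [0.3, -0.6, 0.3]
grip_width: 0.0357
```

```bash
python3 -c "
from h import *
cam('top');cam('top')
plan(*dockpose(.051,.1,-.0455))
"; python3 dk.py
```

```text
dist 0.041 ang 0.002 rows 1
"rot": [[-0.001, 0.001, 0.001]] 
"slide": [[4.05, 0.07, 0.09]]
t 18.68 p [0.441  0.0725 0.166 ] F [0.18 0.2  1.  ] M [-0.57 -0.09  0.01] w 0.0358 q [ 0.83  0.02 -0.58  2.06 -0.62  1.26  2.01]
TCP in dock [-46.5  99.4  91.5] rot err [-0.0013  0.0011  0.0007]
```

Request:
drive_tool(
  rot=[
    [0, 0.003, 0.001],
    [0, 0.003, 0.001],
    [0, 0, 0],
  ],
  slide=[
    [2, 0.05, -0.1],
    [2, 0, -0.15],
    [0, 0, 0],
  ],
  fingers=[150, 150, 150],
)

```text
time: 19.05
position: [0.443, 0.0936, 0.1353]
eef_rot: [0.237, 0.666, 0.188, 0.682]
wrist_force: [0.5, -0.0, 1.0]
grip_width: 0.0356
```

```bash
python3 -c "
from h import *
cam('top');cam('top')
d=cam('side');cv2.imwrite('pics/side9.png',cv2.resize(d['color'][110:280,130:300],None,fx=3.5,fy=3.5))
"; python3 dk.py
```

```text
t 19.20 p [0.4442 0.0926 0.1362] F [ 0.26  0.08 -0.3 ] M [-0.64 -0.03 -0.01] w 0.0359 q [ 0.81  0.05 -0.6   2.1  -0.63  1.17  2.  ]
TCP in dock [-44.7  98.9  55.6] rot err [-0.0017  0.0044  0.0012]
```

View pics/side9.png

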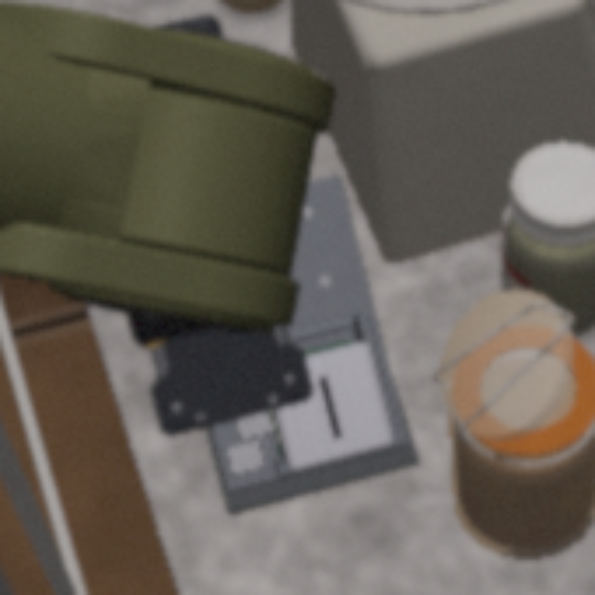

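The gripper is round the stem and the tin's lid shows at (340,400). Now I narrow the fingers to a loose cage and slide down the slope.

Request:
drive_tool(
  rot=[
    [0, 0, 0],
    [0, 0.003, 0],
    [0, 0, 0],
  ],
  slide=[
    [0.2, 0, -0.1],
    [0, -1, 0],
    [0, -1, 0],
  ],
  fingers=[196, 196, 196],
  squeeze=15,
)

```text
time: 19.58
position: [0.4431, 0.0762, 0.124]
eef_rot: [0.236, 0.666, 0.188, 0.683]
wrist_force: [-0.4, 2.2, 0.2]
grip_width: 0.0213
```

```bash
python3 -c "
from h import *
cam('top')
"; python3 dk.py
```

```text
t 19.62 p [0.4429 0.075  0.1232] F [ 0.28 -0.38  0.2 ] M [-0.45 -0.17 -0.04] w 0.0209 q [ 0.82  0.08 -0.59  2.1  -0.61  1.16  2.04]
TCP in dock [-44.8  76.9  55. ] rot err [-0.0021  0.0039  0.0023]
```

Request:
drive_tool(
  rot=[
    [0, 0.003, 0.002],
    [0, 0, 0],
  ],
  slide=[
    [0, -1, -0.05],
    [0, -0.5, 0],
  ],
  fingers=[196, 196],
)

```text
time: 19.88
position: [0.4417, 0.0618, 0.114]
eef_rot: [0.237, 0.666, 0.188, 0.681]
wrist_force: [1.1, 2.1, 0.7]
grip_width: 0.0204
```

```bash
python3 dk.py; python3 -c "
from h import *
d=cam('side');cv2.imwrite('pics/side10.png',cv2.resize(d['color'][110:280,130:300],None,fx=3.5,fy=3.5))
"; python3 dk.py
```

```text
t 19.88 p [0.4417 0.0618 0.114 ] F [1.1  2.09 0.68] M [-0.36 -0.12 -0.01] w 0.0204 q [ 0.83  0.11 -0.57  2.1  -0.6   1.15  2.06]
TCP in dock [-45.1  60.8  55.1] rot err [-0.0027  0.0012 -0.0006]
t 19.93 p [0.4416 0.0614 0.1138] F [ 0.24 -0.3   0.41] M [-0.55 -0.11  0.01] w 0.0203 q [ 0.83  0.11 -0.57  2.1  -0.6   1.15  2.06]
TCP in dock [-45.1  60.4  55.1] rot err [-0.0032  0.0013 -0.0004]
```

View pics/side10.png

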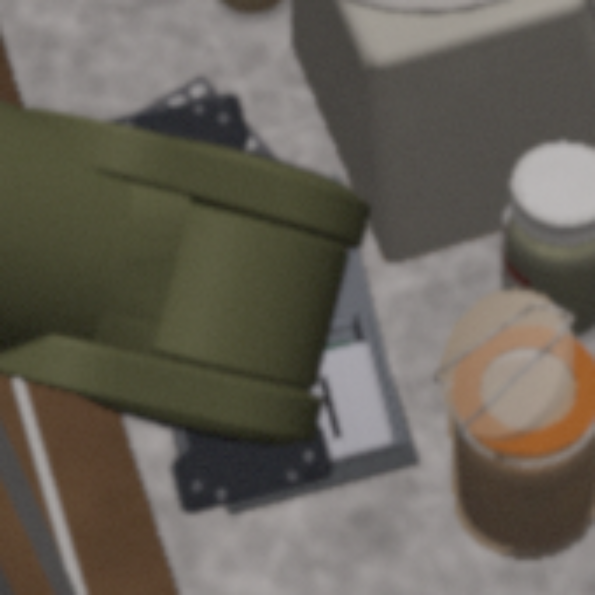

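Request:
drive_tool(
  rot=[
    [0, 0, 0],
    [0, 0, 0],
  ],
  slide=[
    [0, -0.4, 0],
    [0, -0.3, 0],
  ],
  fingers=[196, 196],
)

```text
time: 20.18
position: [0.4414, 0.058, 0.1112]
eef_rot: [0.239, 0.666, 0.19, 0.681]
wrist_force: [0.5, 8.4, 9.9]
grip_width: 0.0204
```

```bash
python3 dk.py
```

```text
t 20.18 p [0.4414 0.058  0.1112] F [0.5  8.39 9.88] M [ 1.9  -0.13  0.06] w 0.0204 q [ 0.84  0.12 -0.57  2.1  -0.6   1.15  2.07]
TCP in dock [-45.1  56.   55. ] rot err [-0.0021 -0.     -0.0055]
```

The force along the slope rises to about 13 N with the handle at y≈60 mm, its stated home position. One firmer push, then back off.

Request:
drive_tool(
  rot=[
    [0, 0, 0],
    [0, 0, 0],
    [0, 0, 0],
  ],
  slide=[
    [0, -0.5, 0],
    [0, -0.5, 0],
    [0, 0.5, 0],
  ],
  fingers=[196, 196, 196],
)

```text
time: 20.55
position: [0.4417, 0.0626, 0.1142]
eef_rot: [0.241, 0.665, 0.198, 0.678]
wrist_force: [-0.8, -0.6, -0.7]
grip_width: 0.0201
```

```bash
python3 -c "
from h import *
cam('top')";python3 dk.py
```

```text
t 20.60 p [0.4418 0.0632 0.1145] F [ 0.24  0.11 -0.18] M [-0.52 -0.03 -0.01] w 0.0206 q [ 0.84  0.12 -0.57  2.1  -0.61  1.16  2.08]
TCP in dock [-45.   62.2  54.7] rot err [ 0.0048 -0.0055 -0.0213]
```

Request:
drive_tool(
  rot=[
    [0, 0, 0],
    [0, -0.005, -0.01],
    [0, 0, 0],
  ],
  slide=[
    [0, 0, 0],
    [0, -0.1, 0],
    [0, 0, 0],
  ],
  fingers=[175, 175, 175],
)

```text
time: 20.98
position: [0.4415, 0.0609, 0.1131]
eef_rot: [0.238, 0.665, 0.193, 0.681]
wrist_force: [-0.2, 0.1, -0.3]
grip_width: 0.0272
```

```bash
python3 -c "
from h import *
cam('top')
plan(*dockpose(.15,.062,-.045))";python3 dk.py
```

```text
dist 0.095 ang 0.009 rows 2
"rot": [[0.002, 0.0, -0.004], [0.002, 0.0, -0.004]] 
"slide": [[-4.76, 0.16, 0.01], [-4.76, 0.14, 0.01]]
t 21.02 p [0.4415 0.0609 0.1131] F [ 0.56  0.38 -0.81] M [-0.62 -0.09 -0.02] w 0.0270 q [ 0.84  0.11 -0.57  2.1  -0.6   1.15  2.08]
TCP in dock [-45.2  59.5  54.9] rot err [ 0.0037  0.0004 -0.0085]
```

Centred on the stem. Backing out along the handle in small rows.

Request:
drive_tool(
  rot=[
    [0, 0, -0.005],
    [0, 0, 0],
    [0, 0, 0],
  ],
  slide=[
    [-1.5, 0.15, 0],
    [-1.5, 0.05, 0.1],
    [0, 0, 0],
  ],
  fingers=[175, 175, 175],
)

```text
time: 21.4
position: [0.4418, 0.0432, 0.1409]
eef_rot: [0.236, 0.665, 0.191, 0.682]
wrist_force: [0.6, 0.1, 1.0]
grip_width: 0.0275
```

```bash
python3 -c "
from h import *
cam('top')";python3 dk.py
```

```text
t 21.45 p [0.4414 0.0437 0.1405] F [ 0.41 -0.04  0.15] M [-0.59 -0.11  0.03] w 0.0273 q [ 0.86  0.08 -0.56  2.07 -0.59  1.23  2.07]
TCP in dock [-44.   61.2  87.1] rot err [ 0.0034  0.001  -0.0028]
```

Request:
drive_tool(
  rot=[
    [0, 0, 0],
    [0, 0, 0],
    [0, 0, 0],
    [0, 0, 0],
    [0, 0, 0],
    [0, 0, 0],
    [0, 0, 0],
  ],
  slide=[
    [-2, 0, 0],
    [-4, 0, 0],
    [-6, 0, 0],
    [-6, 0, 0],
    [-6, -1, 0],
    [-5, -2, 0],
    [0, 0, 0],
  ],
  fingers=[175, 175, 175, 175, 175, 175, 175],
)

```text
time: 22.32
position: [0.4261, -0.1515, 0.3647]
eef_rot: [0.236, 0.667, 0.192, 0.68]
wrist_force: [-0.1, 0.5, -0.3]
grip_width: 0.0274
```

```bash
python3 -c "
from h import *
cam('top')
np.set_printoptions(precision=4,suppress=True)
for n in('top','side'):
    d=cam(n);cv2.imwrite(f'pics/{n}11.png',d['color'])
    a=(slice(200,320),slice(150,350)) if n=='top' else (slice(140,280),slice(150,350))
    cv2.imwrite(f'pics/{n}11z.png',cv2.resize(d['color'][a],None,fx=4,fy=4,interpolation=cv2.INTER_CUBIC))
    P=cloud(d).reshape(-1,3); P=P[~np.isnan(P[:,0])]; q=(P-DO)@DM*1000
    f=q[(q[:,1]>35)&(q[:,1]<130)&(q[:,2]>86)&(q[:,2]<100)&(abs(q[:,0]+45)<15)]
    print(n,'head',len(f),np.percentile(f,[2,50,98],axis=0).round(1) if len(f) else '')
    f=q[(abs(q[:,1])<32)&(q[:,2]>104)&(q[:,2]<118)&(abs(q[:,0])<40)]
    print(n,'lid',len(f),np.percentile(f,[2,50,98],axis=0).round(1) if len(f) else '')
    Q=P[(abs(P[:,2]-.111)<.005)&(np.hypot(P[:,0]-.659,P[:,1]+.158)<.045)]
    print(n,'far',len(Q),cv2.minAreaRect((Q[:,:2]*1000).astype(np.float32)) if len(Q) else '')
"; python3 dk.py
```

```text
top head 52 [[-50.5  54.6  87. ]
 [-43.7  62.2  93. ]
 [-35.8  69.1  95. ]]
top lid 567 [[-26.2 -28.  105.2]
 [  1.2  -0.4 109. ]
 [ 27.7  24.5 111.7]]
top far 605 ((660.09765625, -156.49375915527344), (56.23689651489258, 56.04075241088867), 80.86762237548828)
side head 0 
side lid 0 
side far 921 ((659.9417724609375, -158.03616333007812), (57.61783981323242, 56.825592041015625), 80.83032989501953)
t 22.48 p [ 0.4257 -0.1463  0.3631] F [-0.66 -0.46 -0.47] M [-0.59 -0.16  0.08] w 0.0273 q [ 1.02  0.1  -0.39  1.58 -0.48  1.81  2.11]
TCP in dock [-46.5  32.7 378.9] rot err [ 0.0074 -0.0112 -0.0064]
```

View pics/top11z.png

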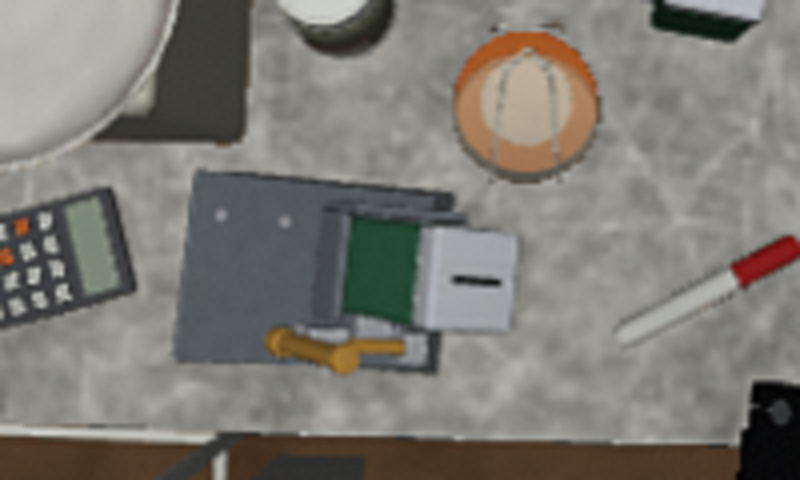

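View pics/side11z.png

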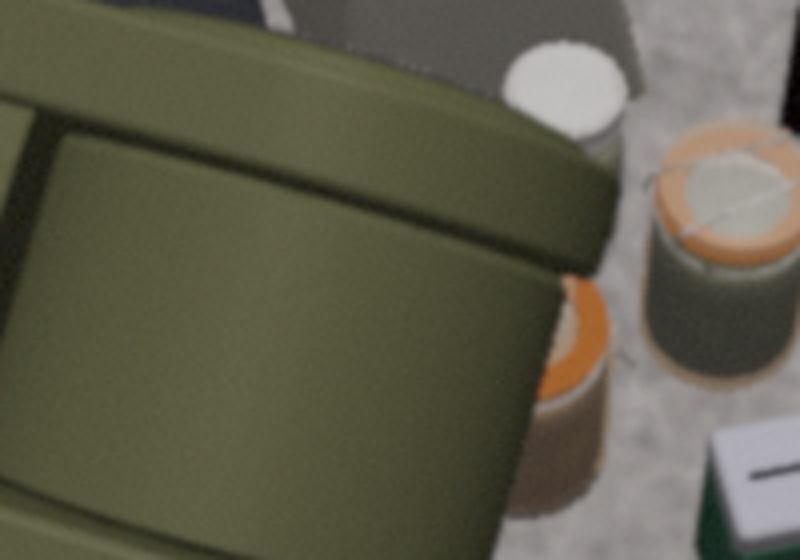

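View pics/top11.png

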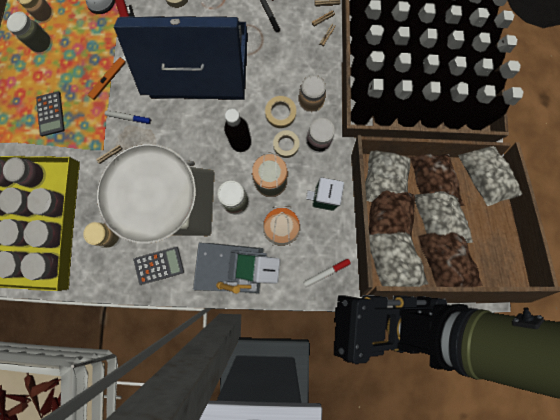

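The tin is docked and the bar reaches the keeper at (405,348). However, the handle's measured travel looks like about 38 mm against the stated 44, so I'll measure it more exactly.

```bash
cat > head.py <<'E'
from h import *
def brass(img):
    h=cv2.cvtColor(img,cv2.COLOR_BGR2HSV); return (h[...,0]>12)&(h[...,0]<30)&(h[...,1]>130)&(h[...,2]>80)
def ray(d,uv):
    p=cv2.undistortPoints(np.array(uv,float).reshape(-1,1,2),d['K'],d['D']).reshape(-1,2)
    dr=np.c_[p,np.ones(len(p))]@d['R']; return -d['R'].T@d['t'],dr
def onplane(d,uv,z):
    c,dr=ray(d,uv); c=(c-DO)@DM; dr=dr@DM; s=(z-c[2])/dr[:,2]; return (c+dr*s[:,None])*1000
d=cam('top')
for nm,img in (('start',np.load('topc0.npy')),('now',d['color'])):
    m=brass(img); v,u=np.nonzero(m[270:300,195:265]); v+=270;u+=195
    Ph=onplane(d,np.c_[u,v],.093); Pb=onplane(d,np.c_[u,v],.0195)
    # head = pixels with lowest y on head plane cluster ; print leading extents
    k=(abs(Ph[:,0]+45.5)<14); print(nm,len(u),'head-plane y min/max',Ph[k,1].min().round(1),Ph[k,1].max().round(1),'bar-plane y min',np.sort(Pb[abs(Pb[:,0]+45.5)<8,1])[:4].round(1))
    cv2.imwrite(f'pics/hd_{nm}.png',cv2.resize(img[262:302,190:275],None,fx=9,fy=9,interpolation=cv2.INTER_NEAREST))
for y in (104,100,62,60): print(y,proj(d,DO+DM@np.array([-.0455,y/1000,.093])).round(1))
for y in (22,20,17,-17,-31): print(y,proj(d,DO+DM@np.array([-.0455,y/1000,.0195])).round(1))
E
python3 head.py
```

```text
start 164 head-plane y min/max 57.6 141.9 bar-plane y min [16.  16.3 16.5 18.6]
now 170 head-plane y min/max 28.4 107.0 bar-plane y min [-16.2 -15.9 -13.5 -13.2]
104 [[217.7 289. ]]
100 [[219.5 289.1]]
62 [[235.9 289.7]]
60 [[236.7 289.8]]
22 [[235.8 286.2]]
20 [[236.5 286.3]]
17 [[237.7 286.3]]
-17 [[250.3 286.9]]
-31 [[255.4 287.1]]
```

View pics/hd_start.png

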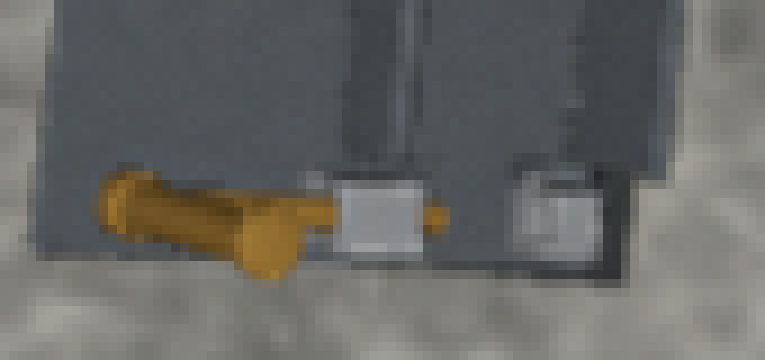

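View pics/hd_now.png

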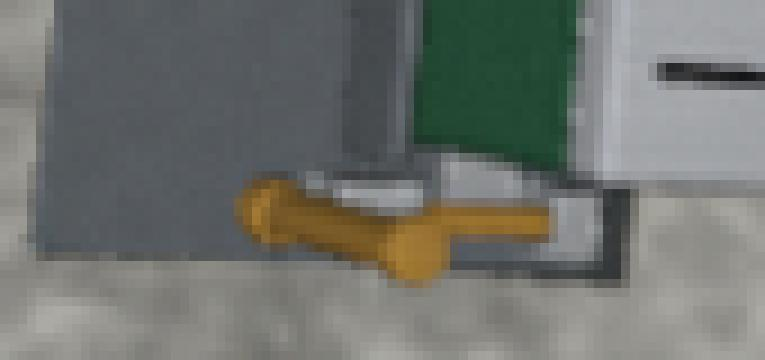

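The handle head moved from y≈99.5 to 61.5 mm in dock axes, and home should be 60. The bar is past the tongue and in the keeper, but 1–1.5 mm is in doubt, and my back-off may have nudged it. I'll go back and push again, this time releasing without a back-off.

```bash
python3 -c "
from h import *
plan(*dockpose(.14,.065,-.0455))"
```

```text
dist 0.241 ang 0.016 rows 5
"rot": [[0.002, -0.002, -0.001], [0.002, -0.002, -0.001], [0.002, -0.002, -0.001], [0.002, -0.002, -0.001], [0.002, -0.002, -0.001]] 
"slide": [[4.77, 0.61, 0.09], [4.77, 0.62, 0.07], [4.77, 0.62, 0.06], [4.77, 0.63, 0.05], [4.77, 0.63, 0.04]]
```

Request:
drive_tool(
  rot=[
    [0.002, -0.002, -0.001],
    [0.002, -0.002, -0.001],
    [0.002, -0.002, -0.001],
    [0.002, -0.002, -0.001],
    [0, 0, 0],
    [0, 0, 0],
  ],
  slide=[
    [4.8, 1.1, 0],
    [4.8, 1.1, 0],
    [4.8, 0.6, 0],
    [4.5, 0.4, 0],
    [3.5, 0, 0],
    [0, 0, 0],
  ],
  fingers=[165, 165, 165, 165, 165, 165],
)

```text
time: 23.28
position: [0.4288, 0.0234, 0.1892]
eef_rot: [0.233, 0.672, 0.194, 0.676]
wrist_force: [0.8, 0.7, 0.6]
grip_width: 0.0309
```

```bash
python3 -c "
from h import *
cam('top');cam('top')
plan(*dockpose(.13,.064,-.0455))"; python3 dk.py
```

```text
dist 0.016 ang 0.013 rows 1
"rot": [[0.005, -0.011, -0.001]] 
"slide": [[1.23, -0.71, 0.73]]
t 23.38 p [0.4311 0.0207 0.1913] F [ 0.69 -0.28  0.33] M [-0.59 -0.1  -0.07] w 0.0308 q [ 0.89  0.02 -0.53  2.01 -0.58  1.37  2.07]
TCP in dock [-52.7  71.  142.4] rot err [ 0.0054 -0.0115 -0.0013]
```

Request:
drive_tool(
  rot=[
    [0.005, -0.011, -0.001],
    [0, 0, 0],
  ],
  slide=[
    [1, -0.7, 0.7],
    [0, 0, 0],
  ],
  fingers=[165, 165],
)

```text
time: 23.62
position: [0.4401, 0.0181, 0.18]
eef_rot: [0.236, 0.665, 0.188, 0.683]
wrist_force: [0.2, -0.1, -0.1]
grip_width: 0.0307
```

```bash
python3 -c "
from h import *
cam('top');cam('top')
plan(*dockpose(.095,.064,-.0455))"; python3 dk.py
```

```text
dist 0.040 ang 0.005 rows 1
"rot": [[0.0, 0.005, 0.002]] 
"slide": [[3.97, 0.08, -0.24]]
t 23.73 p [0.4403 0.0181 0.1806] F [0.27 0.86 0.76] M [-0.55 -0.09 -0.06] w 0.0312 q [ 0.89  0.04 -0.53  2.01 -0.58  1.33  2.07]
TCP in dock [-43.3  63.2 134.7] rot err [0.0003 0.0052 0.0017]
```

Request:
drive_tool(
  rot=[
    [0, 0.006, 0.002],
    [0, 0.003, 0.001],
    [0, 0, 0],
  ],
  slide=[
    [1.8, 0, -0.4],
    [1.5, 0, -0.15],
    [0, 0, 0],
  ],
  fingers=[165, 165, 165],
)

```text
time: 24.1
position: [0.4358, 0.0386, 0.1517]
eef_rot: [0.236, 0.668, 0.19, 0.68]
wrist_force: [-0.1, -0.3, -0.3]
grip_width: 0.0307
```

```bash
python3 -c "
from h import *
cam('top');cam('top')
plan(*dockpose(.055,.064,-.0455))"; python3 dk.py
```

```text
dist 0.046 ang 0.003 rows 1
"rot": [[0.0, -0.002, -0.001]] 
"slide": [[4.57, 0.1, 0.3]]
t 24.20 p [0.4367 0.0377 0.1526] F [ 0.6  -1.24  1.2 ] M [-0.54 -0.12 -0.04] w 0.0310 q [ 0.87  0.06 -0.55  2.06 -0.59  1.27  2.07]
TCP in dock [-48.4  62.9 100.7] rot err [ 0.0001 -0.0025 -0.0009]
```

Request:
drive_tool(
  rot=[
    [0, 0, 0],
    [0, 0.003, 0],
    [0, 0, 0],
  ],
  slide=[
    [2.2, 0.1, 0.1],
    [2.1, 0.05, 0],
    [0, 0, 0],
  ],
  fingers=[165, 165, 165],
)

```text
time: 24.58
position: [0.441, 0.0628, 0.1186]
eef_rot: [0.236, 0.667, 0.189, 0.681]
wrist_force: [-0.4, -0.4, 0.6]
grip_width: 0.0304
```

```bash
python3 -c "
from h import *
cam('top');cam('top')
plan(*dockpose(.055,.064,-.0455))"; python3 dk.py
```

```text
dist 0.005 ang 0.002 rows 1
"rot": [[0.0, 0.001, 0.001]] 
"slide": [[0.47, 0.02, -0.09]]
t 24.68 p [0.4421 0.0616 0.1195] F [ 0.28 -0.74  1.  ] M [-0.61 -0.14  0.01] w 0.0305 q [ 0.84  0.1  -0.58  2.1  -0.6   1.16  2.06]
TCP in dock [-44.6  63.8  59.7] rot err [0.     0.0007 0.0013]
```

Request:
drive_tool(
  rot=[
    [0, 0, 0],
    [0, 0, 0],
    [0, 0, 0],
  ],
  slide=[
    [0.3, -0.3, 0],
    [0, 0, 0],
    [0, -0.4, 0],
  ],
  fingers=[165, 196, 196],
)

```text
time: 25.05
position: [0.4432, 0.0557, 0.1141]
eef_rot: [0.235, 0.665, 0.188, 0.683]
wrist_force: [0.2, 1.5, 1.0]
grip_width: 0.022
```

```bash
python3 dk.py
```

```text
t 25.05 p [0.4432 0.0557 0.1141] F [0.23 1.53 1.04] M [-0.26 -0.11 -0.04] w 0.0220 q [ 0.84  0.11 -0.57  2.1  -0.59  1.15  2.07]
TCP in dock [-43.1  56.   58.6] rot err [0.0002 0.0043 0.0028]
```

Request:
drive_tool(
  rot=[
    [0, 0, 0],
  ],
  slide=[
    [0, -0.5, 0],
  ],
  fingers=[196],
)

```text
time: 25.18
position: [0.4432, 0.0552, 0.1136]
eef_rot: [0.238, 0.665, 0.191, 0.682]
wrist_force: [-0.8, 13.1, 15.6]
grip_width: 0.0211
```

```bash
python3 dk.py
```

```text
t 25.18 p [0.4432 0.0552 0.1136] F [-0.81 13.1  15.63] M [ 3.39 -0.07  0.2 ] w 0.0211 q [ 0.84  0.12 -0.57  2.1  -0.6   1.16  2.08]
TCP in dock [-43.1  55.3  58.5] rot err [ 0.0011  0.0027 -0.0052]
```

Request:
drive_tool(
  rot=[
    [0, 0, 0],
  ],
  slide=[
    [0, -0.7, 0],
  ],
  fingers=[196],
)

```text
time: 25.3
position: [0.4433, 0.0557, 0.1136]
eef_rot: [0.24, 0.664, 0.196, 0.68]
wrist_force: [-2.6, 14.7, 21.3]
grip_width: 0.0204
```

```bash
python3 dk.py
```

```text
t 25.30 p [0.4433 0.0557 0.1136] F [-2.59 14.69 21.27] M [4.42 0.06 0.37] w 0.0204 q [ 0.85  0.13 -0.57  2.09 -0.6   1.16  2.09]
TCP in dock [-43.1  55.7  58.2] rot err [ 0.0039 -0.0008 -0.0176]
```

It is a hard stop: about 25 N gives no further travel, with the stem at about 59.5–60 mm, the stated home. Now I open the fingers a little without backing off.

Request:
drive_tool(
  rot=[
    [0, 0, 0],
    [0, 0, 0],
    [0, 0, -0.01],
    [0, 0, 0],
  ],
  slide=[
    [0, 0, 0],
    [0, 0, 0],
    [0, 0.15, 0],
    [0, 0, 0],
  ],
  fingers=[182, 175, 172, 172],
)

```text
time: 25.8
position: [0.4435, 0.0563, 0.1144]
eef_rot: [0.237, 0.666, 0.193, 0.681]
wrist_force: [0.4, -0.2, -0.4]
grip_width: 0.0278
```

```bash
python3 -c "
from h import *
cam('top')
plan(*dockpose(.1,.060,-.0455))"; python3 dk.py
```

```text
dist 0.042 ang 0.007 rows 1
"rot": [[0.004, -0.0, -0.007]] 
"slide": [[-4.15, 0.38, -0.26]]
t 25.85 p [0.4434 0.0561 0.1143] F [ 0.25 -0.27 -0.35] M [-0.61 -0.14  0.04] w 0.0285 q [ 0.84  0.12 -0.57  2.09 -0.59  1.16  2.08]
TCP in dock [-42.9  56.5  58.5] rot err [ 0.0036 -0.0005 -0.0066]
```

Request:
drive_tool(
  rot=[
    [0, 0, -0.005],
    [0, 0, 0],
    [0, 0, 0],
    [0, 0, 0],
  ],
  slide=[
    [0, 0.3, -0.1],
    [-1.5, 0, -0.1],
    [-1.5, 0, 0],
    [0, 0, 0],
  ],
  fingers=[172, 172, 172, 172],
)

```text
time: 26.35
position: [0.4405, 0.0396, 0.1428]
eef_rot: [0.235, 0.666, 0.19, 0.682]
wrist_force: [0.3, -0.0, -0.4]
grip_width: 0.0286
```

```bash
python3 -c "
from h import *
cam('top')"; python3 dk.py
```

```text
t 26.40 p [0.4401 0.0401 0.1423] F [-0.51 -0.37 -0.29] M [-0.52 -0.09 -0.03] w 0.0285 q [ 0.87  0.08 -0.55  2.06 -0.59  1.24  2.07]
TCP in dock [-45.1  59.2  90.8] rot err [ 0.0031  0.     -0.0006]
```

Request:
drive_tool(
  rot=[
    [0, 0, 0],
    [0, 0, 0],
    [0, 0, 0],
    [0, 0, 0],
    [0, 0, 0],
    [0, 0, 0],
    [0, 0, 0],
    [0, 0, 0],
  ],
  slide=[
    [-2, 0, 0],
    [-4, 0, 0],
    [-6, 0, 0],
    [-6, 0, 0],
    [-6, -1, 0],
    [-6, -4, 0],
    [-4, -5, 0],
    [0, 0, 0],
  ],
  fingers=[172, 172, 172, 172, 172, 172, 172, 172],
)

```text
time: 27.4
position: [0.4204, -0.2311, 0.3631]
eef_rot: [0.234, 0.668, 0.191, 0.68]
wrist_force: [0.3, 0.4, -0.2]
grip_width: 0.0285
```

```bash
python3 head.py; python3 -c "
from h import *
for n in('top','side'):
    d=cam(n);cv2.imwrite(f'pics/{n}12.png',d['color'])
    P=cloud(d).reshape(-1,3); P=P[~np.isnan(P[:,0])]; q=(P-DO)@DM*1000
    f=q[(q[:,1]>35)&(q[:,1]<130)&(q[:,2]>86)&(q[:,2]<100)&(abs(q[:,0]+45)<15)]
    print(n,'head',len(f),np.percentile(f,[1,50,99],axis=0).round(1) if len(f) else '')
    f=q[(abs(q[:,1])<32)&(q[:,2]>104)&(q[:,2]<118)&(abs(q[:,0])<40)]
    print(n,'lid',len(f),np.percentile(f,[2,50,98],axis=0).round(1) if len(f) else '')
"; python3 dk.py
```

```text
start 164 head-plane y min/max 57.6 141.9 bar-plane y min [16.  16.3 16.5 18.6]
now 167 head-plane y min/max 28.4 106.8 bar-plane y min [-16.2 -15.9 -13.5 -13.2]
104 [[217.7 289. ]]
100 [[219.5 289.1]]
62 [[235.9 289.7]]
60 [[236.7 289.8]]
22 [[235.8 286.2]]
20 [[236.5 286.3]]
17 [[237.7 286.3]]
-17 [[250.3 286.9]]
-31 [[255.4 287.1]]
top head 54 [[-51.5  51.8  88.1]
 [-43.8  61.   92.7]
 [-35.7  68.5  96.4]]
top lid 570 [[-26.2 -27.9 105.3]
 [  1.3  -0.1 109.2]
 [ 27.7  24.4 112. ]]
side head 0 
side lid 298 [[-26.7  -8.1 105.6]
 [-10.9   5.7 109.4]
 [ 28.   20.  113.4]]
t 27.55 p [ 0.4215 -0.2247  0.3645] F [-0.8   1.18  0.19] M [-0.59 -0.11 -0.01] w 0.0285 q [ 1.06  0.21 -0.35  1.46 -0.42  1.86  2.18]
TCP in dock [-45.2 -30.7 425.1] rot err [ 0.0119 -0.0094 -0.0015]
```

View pics/top12.png

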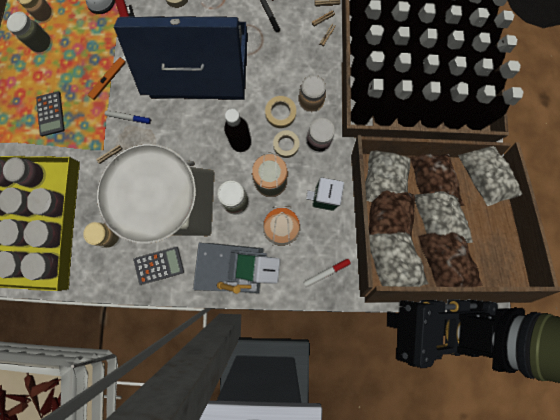

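View pics/hd_now.png

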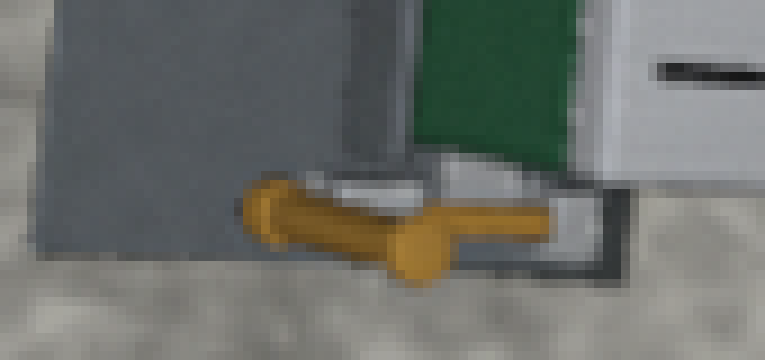

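View pics/side12.png

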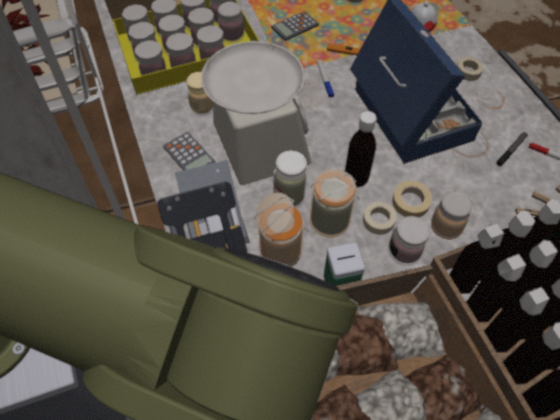

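The handle now reads y≈60–60.5 mm, matching the stated home. The jar at (231,195) and tape at (286,143) are where they were, and the far tin at (328,194) is upright. The arm is clear, so I hand in.

```bash
python3 -c "
from h import *
print(ctrl.close_job())"
```

```text
the job is handed in; nothing more can be done
None
```

The job is handed in, at about 27.6 s of the 72 s allowed: the heavier tin is in the dock and the bolt is home over its tongue.

- **Weighing:** I lifted the near tin about 4 cm and set it back; it read about 6.4 N (0.65 kg). The far tin, lifted and set back the same way, read about 2.4 N (0.25 kg). So the near tin was the heavier one.
- **Docking:** I seated the near tin in the sloping dock until it pressed on the floor. Its lid measured 109–110 mm out, as it should when fully seated. It had settled towards the low side by about the 3.5 mm expected.
- **Bolt:** The first push reached the stop, but my back-off seems to have drawn the bolt back about 1 mm. I pushed it again to a hard stop at about 25 N and released without backing off. The handle then measured about 60–60.5 mm from the pocket's centre, against 60 stated.
- **Disagreement:** The handle's travel in the images came to about 39 mm, not 44. The bolt probably started some 4 mm in from fully drawn back. The hard stop and the final position both fit fully home.
- **Other objects:** The lighter tin is upright within about 1–2 mm of where it stood. The green jar and tape roll look unmoved, and the arm stood clear at hand-in.

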